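Put the desk stationery away in its trays

TASK

Sort the stationery on the desk into the grey trays: lay both highlighters flat, side by side, in the oblong shallow tray, stand both wooden stamps upright in the square tray, and lay the roll of tape flat in the round dish. Put each one down gently on the tray's floor rather than dropping it, in whatever order you like, and do not disturb the clip box or the eraser.

Things in the scene. Friction and masses are not known exactly. Their poses are not given: they have to be found in the camera images.
- highlighter_a: flat-sided highlighter pen with a white barrel and a black cap, lying on the desk: 110 long x 22 wide x 18 mm high, about 25 g. Origin at the centre of its underside; its x axis runs along its length towards the cap end, y across its width, z up. The two highlighters are alike and interchangeable.
- highlighter_b: flat-sided highlighter pen with a white barrel and a black cap, lying on the desk: 110 long x 22 wide x 18 mm high, about 25 g. Origin at the centre of its underside; its x axis runs along its length towards the cap end, y across its width, z up. The two highlighters are alike and interchangeable.
- stamp_a: wooden hand stamp standing upright: rectangular foot 36 (x) x 26 (y) x 18 mm high, above it a narrow neck of 16 mm diameter, then a round upright handle of 22 mm diameter from 28 to 60 mm height; about 50 g. Origin at the centre of its underside, z up along the handle. The two stamps are alike and interchangeable.
- stamp_b: wooden hand stamp standing upright: rectangular foot 36 (x) x 26 (y) x 18 mm high, above it a narrow neck of 16 mm diameter, then a round upright handle of 22 mm diameter from 28 to 60 mm height; about 50 g. Origin at the centre of its underside, z up along the handle. The two stamps are alike and interchangeable.
- tape_roll: roll of white paper tape lying flat: 50 mm outer diameter, hole 26 mm, 20 mm high, about 40 g. Origin at the centre of its underside, z up along the hole.
- pen_tray: oblong, very shallow grey tray, for the highlighters: outside 112 (x) x 148 (y, its long side) x 12 mm high, walls and floor 4 mm thick. Origin at the centre of its underside, on the desk. Fixed to the desk; one of three grey plastic trays farther from the robot than the loose stationery; which tray stands on which spot changes.
- stamp_tray: square, deeper grey tray, for the stamps: outside 112 x 112 x 25 mm high, walls and floor 4 mm thick. Origin at the centre of its underside, x and y along its sides. Fixed to the desk; one of three grey plastic trays farther from the robot than the loose stationery; which tray stands on which spot changes.
- round_dish: round shallow grey dish, for the tape roll: 124 mm across the rim, 14 mm high, inner floor 108 mm across and 4 mm thick, wall 4 mm, slightly flared. Origin at the centre of its underside. Fixed to the desk; one of three grey plastic trays farther from the robot than the loose stationery; which tray stands on which spot changes.
- clip_box: bystander: small cardboard box of paper clips with a white lid, 36 x 36 x 24 mm high, standing in a gap between two trays. Origin at the centre of its underside. Not to be disturbed.
- eraser: bystander: black eraser in a brown card sleeve, 50 (x) x 22 (y) x 13 mm high, lying in a gap between two trays. Origin at the centre of its underside. Not to be disturbed.
Not all that is in view belongs to the job. Leave any green or red look-alike of the round_dish alone. What is shaped like the stamp_b but yellow is not meant.

How it is judged (in metres and radians):
At the end, for the whole second after the job is handed in: Both highlighters are in the oblong tray, both stamps in the square tray and the tape roll in the round dish (its centre within 36 mm of the dish's): each within the walls, its underside within 3.5 mm of the tray's floor, level (stamps upright) within 0.07 rad, and at rest (x of highlighter_a in the frame of pen_tray between -0.046 and 0.046 m and y of highlighter_a in the frame of pen_tray between -0.068 and 0.068 m and z of each of highlighter_a, highlighter_b in the frame of pen_tray below 0.0075 m and angle between each of highlighter_a, highlighter_b, stamp_a, stamp_b, tape_roll's own z axis and vertical below 0.07 rad and linear speed of each of highlighter_a, highlighter_b, stamp_a, stamp_b, tape_roll below 0.02 m/s and angular speed of each of highlighter_a, highlighter_b, stamp_a, stamp_b, tape_roll below 0.2 rad/s and x of highlighter_b in the frame of pen_tray between -0.046 and 0.046 m and y of highlighter_b in the frame of pen_tray between -0.068 and 0.068 m and x of stamp_a in the frame of stamp_tray between -0.046 and 0.046 m and y of stamp_a in the frame of stamp_tray between -0.046 and 0.046 m and z of each of stamp_a, stamp_b in the frame of stamp_tray below 0.0075 m and x of stamp_b in the frame of stamp_tray between -0.046 and 0.046 m and y of stamp_b in the frame of stamp_tray between -0.046 and 0.046 m and horizontal distance between tape_roll and round_dish below 0.036 m and x of tape_roll in the frame of round_dish between -0.05 and 0.05 m and y of tape_roll in the frame of round_dish between -0.05 and 0.05 m and z of tape_roll in the frame of round_dish below 0.0075 m); the robot touches nothing.
It fails at once if the clip box is pushed more than 20 mm from its place (distance of clip_box from where it was at the start of the episode above 0.02 m).
It fails at once if the eraser is pushed more than 20 mm from its place (distance of eraser from where it was at the start of the episode above 0.02 m).
It fails at once if a piece of stationery is dropped from more than about 25 mm or thrown (faster than 0.7 m/s out of the fingers) ((linear speed of highlighter_a above 0.7 m/s and contact force between highlighter_a and the fingers below 0.01 N) or (linear speed of highlighter_b above 0.7 m/s and contact force between highlighter_b and the fingers below 0.01 N) or (linear speed of stamp_a above 0.7 m/s and contact force between stamp_a and the fingers below 0.01 N) or (linear speed of stamp_b above 0.7 m/s and contact force between stamp_b and the fingers below 0.01 N) or (linear speed of tape_roll above 0.7 m/s and contact force between tape_roll and the fingers below 0.01 N)).
It also fails if it takes over 120 s, if anything falls off the work surface, if the arm or the gripper's body presses on something with over 40 N, if the wrist force passes 120 N, or if a joint passes its speed limit or range.

ROBOT

A 6-joint arm with a two-finger parallel gripper is mounted at the origin on the work surface. World frame = base frame: x ahead of the robot, y to its left, z up, the work surface at z = 0. Lengths are in m, angles in degrees, forces in N, time in s.
With the tool pointing down it reaches from about 0.4 to 0.825 m from the base axis. Payload 7 kg.
Tool frame: the origin (TCP) lies at the very end of the fingers, on their centre line; the grasp point (between the pads) lies 19 mm behind it; z points along the fingers, y is the direction in which the jaws open and shut (so a half turn about z gives the same grasp; the last joint's range is limited). The gripper opens to 88 mm and grips with 3 to 60 N. Pads are 19 mm wide; open, the fingers measure 130 mm over their backs; the gripper's body (78 mm by 193 mm) begins 47 mm behind the grasp point.
Start: joints at [88.528, 20.546, 0.682, 0, -70.136, -16.507], TCP at [0.208, 0.642, 0.227] pointing down, gripper open.
Joint ranges: [-176.03, 176.03], [-82.01, 121.73], [-58.28, 71.71], [-173.87, 95.51], [-174.79, -0.11], [-173.66, 173.66]. Speed limits (degrees/s): [136.94, 136.94, 172.46, 180, 180, 180].

INTERFACE

Orientations are given as [roll, pitch, yaw] about the fixed x, y, z axes, in that order (R = Rz(yaw) Ry(pitch) Rx(roll)).
In Python, from plant import telemetry, snapshot, calibration, workorder gives the robot as it stands. The module is installed in compiled form; this text tells all that it offers.
- The arm moves only by the tool step_arm, never from a script. Its argument "plan" is text: rows parted by semicolons, each of 7 numbers parted by spaces: the finger opening in cm, from 0 to 8.76, then the shift along the tool's x, y, z in cm, then the turn, a rotation vector about the tool's x, y, z in degrees. A call has 1 to 12 rows; each row shifts and turns the commanded pose from where the row before left it, along the tool's axes as they then stand; what a row does not reach is not made up. A row lasts 1/12 s, in which the tool goes at most 41.7 mm and 7.16 degrees, less where a joint would pass 70% of its speed; a pose out of reach is approached as far as the arm can. A call with a gripper value outside its range is refused whole. The fingers move at their own pace and stop on an object; the grip force is fixed at half the most. Time passes only in rows, so rows that do not move let the fingers close. It gives the time, the measured TCP pose, the force and the opening at its end, in the units of the state.
- telemetry.get_obs(): the state, without advancing time (a new reading comes with each control period).
- snapshot(name): name is "side" or "top"; returns the picture (384x512x3 uint8, blue, green, red); there is no depth.
- calibration(name): a dict with "K" (3x3 intrinsics, pixels), "camera_from_world" (4x4, takes a point from world to camera coordinates). Camera axes: x right, y up, looking along -z (the intrinsics and any distortion apply to the point x, -y, -z); pixel columns grow to the right and rows downward; lengths in m; the calibration is good to about 2 mm. A picture is of the moment at which its call begins. calibration takes no time and is no camera call.
- workorder.close_job(): hands the job in, once; it reports no verdict.
The state is a dict: "clock": time; "joint_pos": joint angles; "qvel": joint speeds; "tau": joint torques, N m; "tool_pos": TCP position; "orientation": TCP orientation; "force": force on the tool from outside, world axes, zero at the start; "moment": the same for the moment, N m; "opening": finger opening in m.
Only numpy, scipy, OpenCV 4.12 (cv2) and the standard library are available. Lean on these libraries where they do the work, as an engineer would, in place of code of your own. Each camera call takes 0.05 s, during which the arm holds its last target.

## Working session

There is one attempt and no reset: what is moved stays moved. The work goes in short steps, Python scripts to look and compute and a tool call to move; the robot and the scene stay as the last step left them, time stands still between calls to the robot, and variables do not carry over. Pictures are saved under pics/ and viewed, and the job is handed in when it is done.

Besides the shell and the picture viewer there is one more tool, called after "Request:" as a command line: name --argument value ..., lists and objects as JSON in quotes. step_arm: Moves the arm, as the interface text tells. Its arguments: {"type":"object","properties":{"plan":{"type":"string"}},"required":["plan"]}

```bash
mkdir -p pics; ls
python3 - <<'E'
from plant import telemetry, snapshot, calibration
import cv2
for n in("top","side"):
    cv2.imwrite(f"pics/{n}0.png",snapshot(n)); c=calibration(n); print(n,c)
print(telemetry.get_obs())
E
```

```text
pics
top {'K': array([[466.52511829,   0.        , 254.75688661],
       [  0.        , 466.52511829, 183.96587209],
       [  0.        ,   0.        ,   1.        ]]), 'camera_from_world': array([[ 0.01949655, -0.99967774,  0.01625744,  0.1500772 ],
       [ 0.99007256,  0.02156799,  0.13889257, -0.46343573],
       [-0.13919845,  0.01338811,  0.990174  , -1.444553  ],
       [ 0.        ,  0.        ,  0.        ,  1.        ]])}
side {'K': array([[461.55994999,   0.        , 254.19004453],
       [  0.        , 461.55994999, 194.16979536],
       [  0.        ,   0.        ,   1.        ]]), 'camera_from_world': array([[ 0.71305681, -0.7011021 ,  0.00241609, -0.20674995],
       [ 0.40685646,  0.41659549,  0.81296741, -0.29064875],
       [-0.57097969, -0.57870895,  0.58230417, -0.95646338],
       [ 0.        ,  0.        ,  0.        ,  1.        ]])}
{'clock': 0.1, 'joint_pos': array([ 8.85267029e+01,  2.05874455e+01,  6.39700806e-01, -1.80024324e-02,
       -7.01354251e+01, -1.65067104e+01]), 'qvel': array([-0.08041352, -0.11722842,  0.1382028 ,  0.06949989,  0.06567197,
       -0.02410421]), 'tau': array([-1.27491137e-03, -5.84166777e+01,  2.93752170e+01,  7.01548353e+00,
        1.01937188e-02, -5.53920711e-05]), 'tool_pos': array([0.20825382, 0.64161884, 0.22571939]), 'orientation': array([ 1.79915449e+02, -7.40613576e-03, -1.79861314e+01]), 'force': array([ 0.65398453, -0.23802977, -0.61799763]), 'moment': array([-0.04638035, -0.00290692,  0.00837379]), 'opening': 0.0876812846876942}
```

View pics/top0.png

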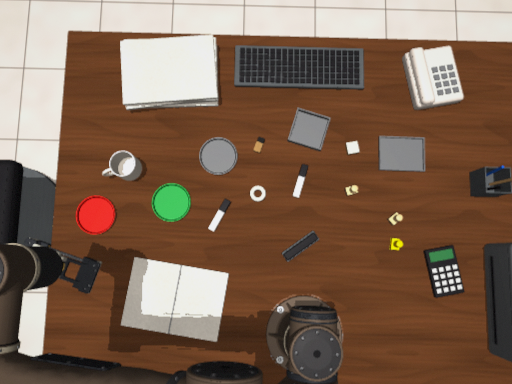

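View pics/side0.png

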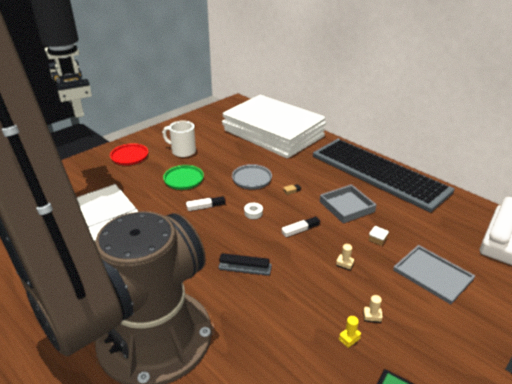

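Candidates:
- **Stamps:** top (351,190) and (396,218). The yellow one at (397,244) is a decoy.
- **Round dish:** grey at (218,156). Green (171,202) and red (96,215) are decoys.
- **Tape:** (258,193).
- **Highlighters:** (219,214) and (300,181). The black stapler at (300,246) isn't one.
- **Trays:** square at (309,129), oblong at (402,153).

Next I'll check these in close crops.

Run:
```python
import cv2
t=cv2.imread("pics/top0.png");s=cv2.imread("pics/side0.png")
cv2.imwrite("pics/topc.png",cv2.resize(t[100:260,190:440],None,fx=3.2,fy=3.2,interpolation=cv2.INTER_CUBIC))
cv2.imwrite("pics/sidec.png",cv2.resize(s[150:360,170:480],None,fx=2.5,fy=2.5,interpolation=cv2.INTER_CUBIC))
```

```text
(no output)
```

View pics/topc.png

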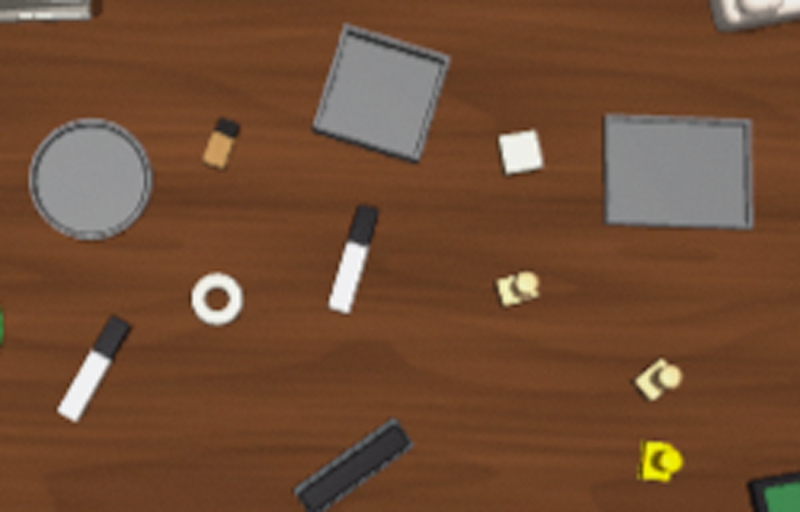

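View pics/sidec.png

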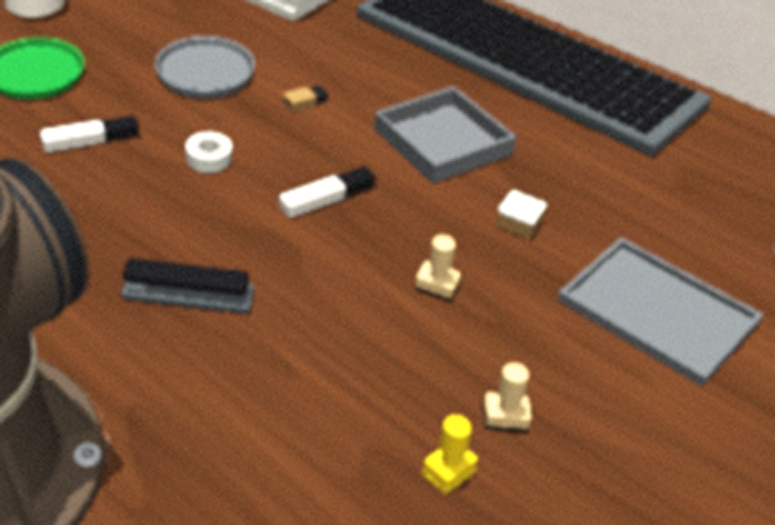

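```bash
cat > h.py <<'E'
import numpy as np, cv2
from plant import calibration, telemetry, snapshot
C={n:calibration(n) for n in("top","side")}
def ray(n,p):
    K=C[n]["K"];T=C[n]["camera_from_world"]
    d=np.linalg.inv(K)@[p[0],p[1],1.]; d=np.array([d[0],-d[1],-d[2]])
    R=T[:3,:3];return -R.T@T[:3,3], R.T@d
def onz(n,p,z):
    o,d=ray(n,p); return o+d*(z-o[2])/d[2]
def tri(pt,ps):
    A=np.zeros((3,3));b=np.zeros(3)
    for n,p in(("top",pt),("side",ps)):
        o,d=ray(n,p);d/=np.linalg.norm(d);P=np.eye(3)-np.outer(d,d);A+=P;b+=P@o
    X=np.linalg.solve(A,b)
    return X
def proj(n,X):
    T=C[n]["camera_from_world"];c=T[:3,:3]@X+T[:3,3];q=C[n]["K"]@[c[0],-c[1],-c[2]];return q[:2]/q[2]
def comps(mask,amin=15):
    N,l,st,ce=cv2.connectedComponentsWithStats(mask.astype(np.uint8),connectivity=8)
    return [(ce[i],st[i],l==i) for i in range(1,N) if st[i][4]>=amin]
E
python3 - <<'E'
from h import *
for n in("top","side"):
    im=cv2.imread(f"pics/{n}0.png");hsv=cv2.cvtColor(im,cv2.COLOR_BGR2HSV);H,S,V=[hsv[...,i].astype(int) for i in range(3)]
    ms={"white":(S<45)&(V>150),"grey":(S<45)&(V>85)&(V<=150),"black":(V<60)&(S<90),"wood":(H>12)&(H<32)&(S>40)&(S<160)&(V>150)}
    for k,m in ms.items():
        print(n,k)
        for ce,st,l in comps(m):
            x,y=ce
            if n=="top" and (195<x<435 and 105<y<235) or n=="side" and (170<x<480 and 150<y<345):
                c,_=cv2.findContours(l.astype(np.uint8),0,2); r=cv2.minAreaRect(max(c,key=cv2.contourArea))
                print("  ",ce.round(1),st,np.round(r[0],1),np.round(r[1],1),round(r[2],1))
E
```

```text
top white
   [352.2 147. ] [346 141  13  13 138] [352.3 147. ] [11.7 11.8] 80.5
   [218.7 159.9] [203 147  31  25 303] [218.5 159.7] [23.3 30.1] 80.5
   [231.6 155.2] [229 152   6   7  20] [231.6 154.7] [7.2 4. ] 63.4
   [298.3 186.3] [293 176  12  22 149] [298.4 186.3] [ 7.  21.3] 16.7
   [257.4 193.1] [250 186  16  15 147] [257.5 193. ] [14. 15.] 90.0
   [215.7 220.2] [208 210  16  21 153] [215.7 220.2] [ 6.8 22. ] 29.7
top grey
   [308.6 128.9] [ 288  108   42   42 1134] [308.8 128.3] [34.8 33.9] 16.9
   [217.2 154.3] [199 137  39  38 756] [217.5 155.5] [36.8 36.8] 45.0
   [401.3 153.2] [ 379  136   46   36 1551] [401.5 153.5] [35. 45.] 90.0
top black
   [260.6 139.4] [258 137   6   6  23] [260.6 139.3] [5.8 3.6] 26.6
   [303.3 170. ] [299 165   9  11  68] [303.4 169.8] [ 6.3 10.8] 18.4
   [225.1 204.4] [220 199  10  13  57] [224.8 204.8] [ 6.1 11.1] 33.7
top wood
   [257.6 146.3] [254 141   9  11  65] [257.6 146.2] [7.  9.5] 18.4
   [351.5 189.3] [345 185  13  11  86] [351.8 189.4] [ 8.2 12. ] 71.6
   [395.5 217.9] [389 212  14  13  93] [395.8 218.3] [ 9.9 12. ] 45.0
side white
 
[... 1144 characters left out ...]
 159.6] [314 155  18  10  26] [322.7 159.6] [18.8  1.3] 26.6
   [384.6 189.3] [343 169  84  41 136] [384.3 189. ] [91.7  2.2] 25.1
   [218.  200.7] [212 197  13   9  81] [218.1 200.6] [ 6.9 11.8] 80.5
   [177.7 268. ] [ 151  214   54   98 1535] [176.4 265.1] [49.  94.2] 20.6
   [312.8 221.7] [307 217  12  11  83] [312.9 221.6] [ 7.9 10.8] 71.6
   [244.4 260.8] [220 254  49  15 474] [244.1 260.8] [48.7 10. ] 6.3
   [184.1 323.9] [171 300  24  46 504] [182.6 323.2] [42.  21.6] 70.0
side wood
   [289.2 187.5] [283 184  13   8  67] [289.  187.5] [ 6.3 11.9] 76.0
   [345.6 256. ] [336 243  19  25 281] [347.  254.8] [16.9 23.2] 23.2
   [374.  308.7] [364 294  19  27 358] [373. 307.] [26. 18.] 90.0
```

Run:
```python
import cv2,numpy as np
t=cv2.imread("pics/top0.png");s=cv2.imread("pics/side0.png")
def c(im,x,y,w=20):
    p=cv2.resize(im[y-w:y+w,x-w:x+w],(260,260),interpolation=cv2.INTER_CUBIC)
    for i in range(0,40,5):
        q=int((i+.5)*6.5); cv2.line(p,(q,0),(q,5),(0,255,255),1); cv2.line(p,(0,q),(5,q),(0,255,255),1)
    return p
a=np.hstack([c(t,220,214),c(t,300,181),c(t,258,193)]);b=np.hstack([c(s,206,204),c(s,300,227),c(s,253,210)])
cv2.imwrite("pics/m1.png",np.vstack([a,b]))
a=np.hstack([c(t,352,190),c(t,396,218)]);b=np.hstack([c(s,346,256),c(s,374,308)])
cv2.imwrite("pics/m2.png",np.vstack([a,b]))
```

```text
(no output)
```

View pics/m1.png

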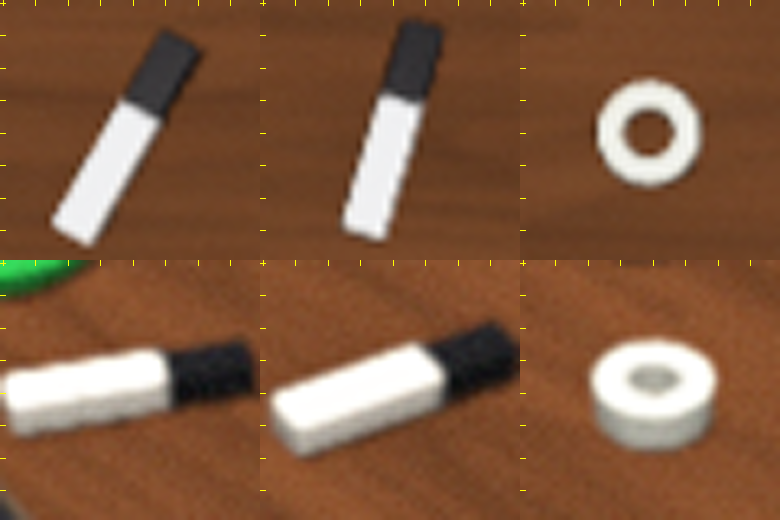

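View pics/m2.png

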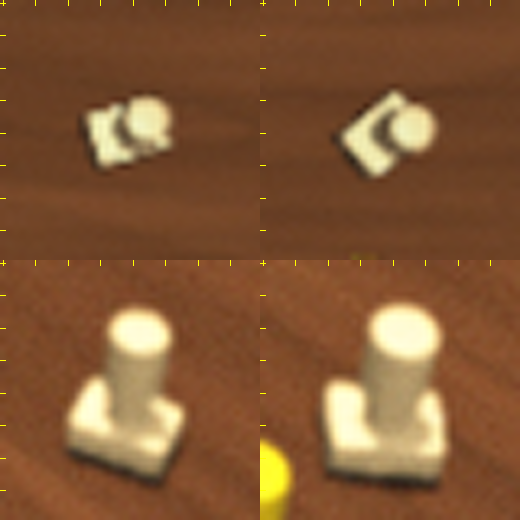

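Run:
```python
from h import *
def f(c,p): return (c[0]-20+(p[0]+.5)/6.5-.5, c[1]-20+(p[1]+.5)/6.5-.5)
def T(name,ct,pt,cs,ps):
    a,b=f(ct,pt),f(cs,ps);X=tri(a,b); print(name,X.round(4),"res",(proj("top",X)-a).round(1),(proj("side",X)-b).round(1));return X
T("stamp1top",(352,190),(149,119),(346,256),(140,72))
T("stamp2top",(396,218),(152,129),(374,308),(144,72))
T("tape",(258,193),(129,133),(253,210),(134,120))
T("A white end",(220,214),(72,234),(206,204),(8,126))
T("A bound",(220,214),(141,109),(206,204),(166,104))
T("B white end",(300,181),(104,234),(300,227),(28,152))
T("B bound",(300,181),(143,98),(300,227),(168,101))
for n,c,e in(("A",(220,214),[(72,234),(184,41)]),("B",(300,181),[(104,234),(160,23)])):
    P=[onz("top",f(c,p),.018) for p in e]; d=P[1]-P[0]; print(n,((P[0]+P[1])/2).round(4),np.linalg.norm(d).round(4),np.degrees(np.arctan2(d[1],d[0])).round(1))
for n,c,p in(("s1",(352,190),(149,119)),("s2",(396,218),(152,129))): print(n,onz("top",f(c,p),.06).round(4))
print("tape",onz("top",f((258,193),(129,133)),.02).round(4))
# trays: rim outlines, from top crop full-object mask (not wood)
im=cv2.imread("pics/top0.png");hsv=cv2.cvtColor(im,cv2.COLOR_BGR2HSV)
m=cv2.morphologyEx((hsv[...,1]<110).astype(np.uint8),cv2.MORPH_CLOSE,np.ones((5,5)))
for n,c,z in(("dish",(218,156),.014),("stamp",(309,129),.025),("pen",(402,153),.012)):
    for ce,st,l in comps(m):
        if l[c[1],c[0]]:
            cc,_=cv2.findContours(l.astype(np.uint8),0,2);cc=max(cc,key=cv2.contourArea);q=cv2.boxPoints(cv2.minAreaRect(cc))
            W=np.array([onz("top",p,z) for p in q]);print(n,ce.round(1),st,"rect ctr",W.mean(0).round(4));print(W[:,:2].round(3).tolist(),[np.linalg.norm(W[i]-W[i-1]).round(3) for i in range(4)],[np.degrees(np.arctan2(*(W[i]-W[i-1])[1::-1])).round(1) for i in range(4)])
```

```text
stamp1top [ 0.4509 -0.1508  0.0562] res [-0.1  0.1] [ 0.2 -0. ]
stamp2top [ 0.362  -0.2884  0.0557] res [ 0. -0.] [-0.  0.]
tape [0.4335 0.1502 0.0162] res [ 0. -0.] [-0.1  0. ]
A white end [0.3144 0.2951 0.0186] res [ 0. -0.] [-0.1  0. ]
A bound [0.3762 0.2635 0.0152] res [ 0.1 -0.1] [-0.2  0. ]
B white end [0.4252 0.0279 0.0152] res [ 0.2 -0.2] [-0.3  0. ]
B bound [0.4925 0.0098 0.0141] res [-0.1  0.1] [ 0.2 -0. ]
A [0.3618 0.2695 0.018 ] 0.108 -28.5
B [0.4772 0.0152 0.018 ] 0.109 -14.3
s1 [ 0.4506 -0.1502  0.06  ]
s2 [ 0.3617 -0.2869  0.06  ]
tape [0.4329 0.1504 0.02  ]
dish [217.9 155.6] [ 199  137   39   38 1172] rect ctr [0.553  0.2796 0.014 ]
[[0.612, 0.343], [0.615, 0.22], [0.494, 0.217], [0.491, 0.339]] [np.float64(0.121), np.float64(0.123), np.float64(0.122), np.float64(0.122)] [np.float64(2.1), np.float64(-88.7), np.float64(-178.6), np.float64(91.3)]
stamp [308.7 128.8] [ 287  107   44   44 1272] rect ctr [ 0.6457 -0.0115  0.025 ]
[[0.604, 0.06], [0.719, 0.028], [0.687, -0.084], [0.573, -0.05]] [np.float64(0.115), np.float64(0.119), np.float64(0.116), np.float64(0.119)] [np.float64(74.0), np.float64(-15.9), np.float64(-106.1), np.float64(163.5)]
pen [401.7 153.3] [ 379  135   47   37 1633] rect ctr [ 0.5747 -0.3174  0.012 ]
[[0.518, -0.237], [0.634, -0.243], [0.632, -0.398], [0.515, -0.391]] [np.float64(0.153), np.float64(0.116), np.float64(0.155), np.float64(0.117)] [np.float64(89.2), np.float64(-3.0), np.float64(-90.7), np.float64(176.2)]
```

```bash
cat >> h.py <<'E'
def goal(x,y,z,yaw):
    from scipy.spatial.transform import Rotation as Ro
    o=telemetry.get_obs();Rg=Ro.from_euler("xyz",[180,0,yaw],degrees=True)
    R=Ro.from_euler("xyz",o["orientation"],degrees=True)
    rv=(R.inv()*Rg).as_rotvec(degrees=True)
    d=Rg.inv().apply(np.array([x,y,z])-o["tool_pos"])*100
    print("t",round(o["clock"],2),"pos",o["tool_pos"].round(4),"ori",o["orientation"].round(1),"open",round(o["opening"],4),"F",o["force"].round(1),"j",o["joint_pos"].round(0))
    print("turn",rv.round(1),"then shift cm",d.round(2),"yaw deltas deg")
E
python3 - <<'E'
from h import *
def ft(p): return (190+(p[0]+.5)/3.2-.5,100+(p[1]+.5)/3.2-.5)
def fs(p): return (170+(p[0]+.5)/2.5-.5,150+(p[1]+.5)/2.5-.5)
for nm,a,b in(("stamp",[(345,25),(450,58),(418,160),(313,130)],[(452,88),(514,137),(437,168),(377,122)]),("pen",[(605,115),(750,120),(752,228),(606,222)],[(622,240),(760,316),(702,378),(560,295)])):
    W=np.array([tri(ft(p),fs(q)) for p,q in zip(a,b)]);print(nm,W.round(3).tolist(),W.mean(0).round(4))
print("dish rim",tri((217.9,155.6),fs((205,66))))
goal(.362,.2695,.10,-28.5)
E
```

```text
stamp [[0.717, 0.025, 0.02], [0.684, -0.082, 0.022], [0.58, -0.051, 0.018], [0.61, 0.055, 0.008]] [ 0.6477 -0.0132  0.017 ]
pen [[0.634, -0.245, 0.005], [0.63, -0.392, 0.006], [0.518, -0.39, 0.008], [0.522, -0.244, 0.004]] [ 0.5758 -0.3178  0.0056]
dish rim [0.55435213 0.28037269 0.00532976]
t 0.1 pos [0.2083 0.6416 0.2257] ori [179.9  -0.  -18. ] open 0.0877 F [ 0.7 -0.2 -0.6] j [ 89.  21.   1.  -0. -70. -17.]
turn [ 0.1 -0.  10.5] then shift cm [31.27 25.37 12.57] yaw deltas deg
```

Request:
step_arm --plan "8.7 0 0 0 0 0 5.2; 8.7 0 0 0 0 0 5.3; 8.7 2.6 2.1 0 0 0 0; 8.7 2.6 2.1 0 0 0 0; 8.7 2.6 2.1 0 0 0 0; 8.7 2.6 2.1 0 0 0 0; 8.7 2.6 2.1 0 0 0 0; 8.7 2.6 2.1 0 0 0 0; 8.7 2.6 2.1 0 0 0 0; 8.7 2.6 2.1 0 0 0 0; 8.7 2.6 2.1 0 0 0 0; 8.7 2.6 2.1 0 0 0 0"

```text
clock: 1.1
tool_pos: [0.3369, 0.3317, 0.2264]
orientation: [180.0, 0.0, -28.5]
force: [0.7, -0.5, 1.0]
opening: 0.0871
```

Request:
step_arm --plan "8.7 2.6 2.1 3 0 0 0; 8.7 2.6 2.1 3 0 0 0; 8.7 0 0 3 0 0 0; 8.7 0 0 3 0 0 0; 8.7 0 0 0 0 0 0; 8.7 0 0 0 0 0 0"

```text
clock: 1.6
tool_pos: [0.3603, 0.2752, 0.1103]
orientation: [179.8, -0.0, -28.5]
force: [0.0, 0.7, 1.5]
opening: 0.0869
```

Run:
```python
from h import *
goal(.362,.2695,.010,-28.5)
```

```text
t 1.6 pos [0.3603 0.2752 0.1103] ori [179.8  -0.  -28.5] open 0.0869 F [0.  0.7 1.5] j [ 62.   6. -35.   0. -49.  -1.]
turn [ 0.2 -0.   0. ] then shift cm [ 0.42  0.42 10.03] yaw deltas deg
```

Request:
step_arm --plan "8.7 0.2 0.2 2.5 0 0 0; 8.7 0.2 0.2 2.5 0 0 0; 8.7 0 0 2.5 0 0 0; 8.7 0 0 1.5 0 0 0; 8.7 0 0 0.7 0 0 0; 8.7 0 0 0.3 0 0 0; 8.7 0 0 0 0 0 0; 8.7 0 0 0 0 0 0"

```text
clock: 2.27
tool_pos: [0.3628, 0.2719, 0.0121]
orientation: [-179.9, -0.0, -28.4]
force: [-0.5, -0.2, 0.8]
opening: 0.0868
```

```bash
cat > look.py <<'E'
import sys
from h import *
# look.py tag n x y w
tag,n,x,y,w=sys.argv[1],sys.argv[2],*map(int,sys.argv[3:6])
im=snapshot(n);cv2.imwrite(f"pics/{tag}_full.png",im)
x0,y0=max(0,x-w),max(0,y-int(w*.75))
c=im[y0:y+int(w*.75),x0:x+w];s=600/c.shape[1]
cv2.imwrite(f"pics/{tag}.png",cv2.resize(c,None,fx=s,fy=s,interpolation=cv2.INTER_CUBIC));print(x0,y0,s)
E
python3 look.py a1 side 215 195 50
```

```text
165 158 6.0
```

View pics/a1.png

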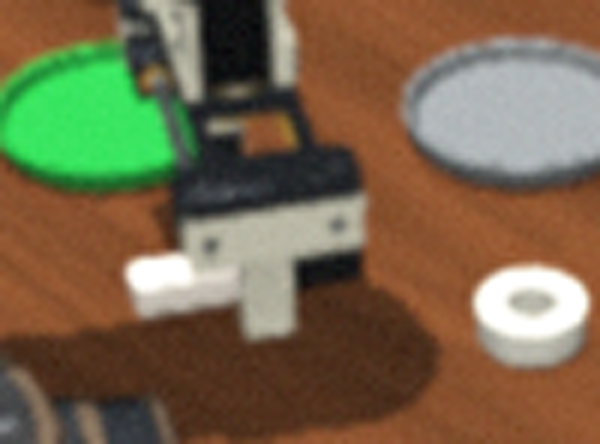

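The near finger is mid-pen at crop (270,300), with white at (180,285) and the cap at (335,268), so the jaws straddle A well. Closing.

Request:
step_arm --plan "8.7 0 0 0.25 0 0 0; 8.7 0 0 0 0 0 0; 1.5 0 0 0 0 0 0; 1.5 0 0 0 0 0 0; 1.5 0 0 0 0 0 0; 1.5 0 0 0 0 0 0; 1.5 0 0 0 0 0 0; 1.5 0 0 0 0 0 0; 1.5 0 0 0 0 0 0; 1.5 0 0 0 0 0 0"

```text
clock: 3.15
tool_pos: [0.3622, 0.2708, 0.0084]
orientation: [180.0, 0.0, -28.5]
force: [0.0, -0.3, -0.4]
opening: 0.0392
```

Request:
step_arm --plan "1.5 0 0 0 0 0 0; 1.5 0 0 0 0 0 0; 1.5 0 0 0 0 0 0; 1.5 0 0 0 0 0 0; 1.5 0 0 0 0 0 0; 1.5 0 0 0 0 0 0"

```text
clock: 3.65
tool_pos: [0.3622, 0.2708, 0.0084]
orientation: [180.0, 0.0, -28.5]
force: [-0.2, 0.5, -1.7]
opening: 0.0213
```

Request:
step_arm --plan "1.5 0 0 -0.5 0 0 0; 1.5 0 0 -1.5 0 0 0; 1.5 0 0 -2.5 0 0 0; 1.5 0 0 -2.5 0 0 0; 1.5 0 0 -2.5 0 0 0; 1.5 0 0 -0.5 0 0 7; 1.5 0 0 0 0 0 7; 1.5 0 0 0 0 0 7; 1.5 0 0 0 0 0 7; 1.5 0 0 0 0 0 7; 1.5 0 0 0 0 0 7; 1.5 0 0 0 0 0 7"

```text
clock: 4.65
tool_pos: [0.3621, 0.2706, 0.1088]
orientation: [-180.0, 0.0, -77.8]
force: [0.5, -0.2, 0.3]
opening: 0.0218
```

Request:
step_arm --plan "1.5 0 0 0 0 0 7; 1.5 0 0 0 0 0 7.1; 1.5 0 0 0 0 0 0; 1.5 0 0 0 0 0 0"

```text
clock: 4.98
tool_pos: [0.3622, 0.2707, 0.1086]
orientation: [-180.0, 0.0, -91.4]
force: [-0.3, 0.7, -0.0]
opening: 0.0213
```

```bash
python3 - <<'E'
from h import *
goal(.603,-.318,.06,-91.8)
E
python3 look.py a2 side 215 170 80
```

```text
t 4.98 pos [0.3622 0.2707 0.1086] ori [-180.     0.   -91.4] open 0.0213 F [-0.3  0.7 -0. ] j [ 62.   6. -36.   0. -48. -63.]
turn [-0.   0.   0.4] then shift cm [ 58.09 -25.92   4.86] yaw deltas deg
135 110 3.75
```

View pics/a2.png

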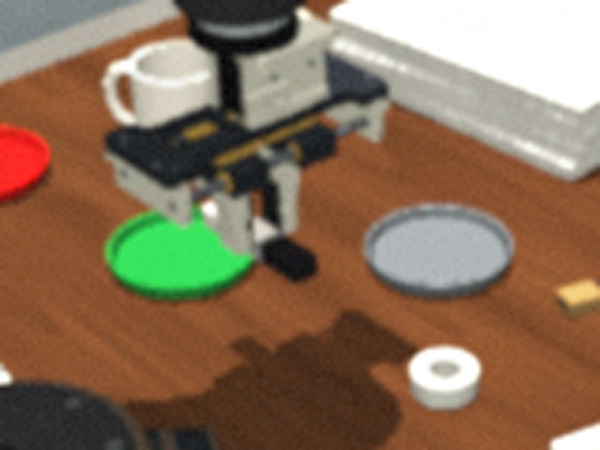

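Highlighter A is held at crop (265,240), level. Carrying it to the oblong tray.

Request:
step_arm --plan "1.5 3.2 -1.4 0 0 0 0; 1.5 3.2 -1.4 0 0 0 0; 1.5 3.2 -1.4 0 0 0 0; 1.5 3.2 -1.4 0 0 0 0; 1.5 3.2 -1.4 0 0 0 0; 1.5 3.2 -1.4 0 0 0 0; 1.5 3.2 -1.4 0 0 0 0; 1.5 3.2 -1.4 0 0 0 0; 1.5 3.2 -1.4 0 0 0 0; 1.5 3.2 -1.4 0 0 0 0; 1.5 3.2 -1.4 0 0 0 0; 1.5 3.2 -1.4 0 0 0 0"

```text
clock: 6.03
tool_pos: [0.5199, -0.1196, 0.1085]
orientation: [-180.0, 0.0, -91.4]
force: [1.0, 1.0, -0.2]
opening: 0.0217
```

Request:
step_arm --plan "1.5 3.2 -1.4 0 0 0 0; 1.5 3.2 -1.4 0 0 0 0; 1.5 3.2 -1.4 0 0 0 0; 1.5 3.2 -1.4 0 0 0 0; 1.5 3.2 -1.4 0 0 0 0; 1.5 3.2 -1.4 0 0 0 0; 1.5 0.5 -0.7 0 0 0 0; 1.5 0 0 0 0 0 0; 1.5 0 0 0 0 0 0; 1.5 0 0 0 0 0 0"

```text
clock: 6.87
tool_pos: [0.6045, -0.3163, 0.1081]
orientation: [180.0, 0.0, -91.5]
force: [0.3, -0.4, 0.2]
opening: 0.0217
```

```bash
python3 - <<'E'
from h import *
goal(.603,-.318,.05,-91.8)
E
python3 look.py a3 top 400 150 50
```

```text
t 6.87 pos [ 0.6045 -0.3163  0.1081] ori [180.    0.  -91.5] open 0.0217 F [ 0.3 -0.4  0.2] j [-11.  26.  -7.  -0. -57.  10.]
turn [0.  0.  0.3] then shift cm [0.17 0.14 5.81] yaw deltas deg
350 113 6.0
```

View pics/a3.png

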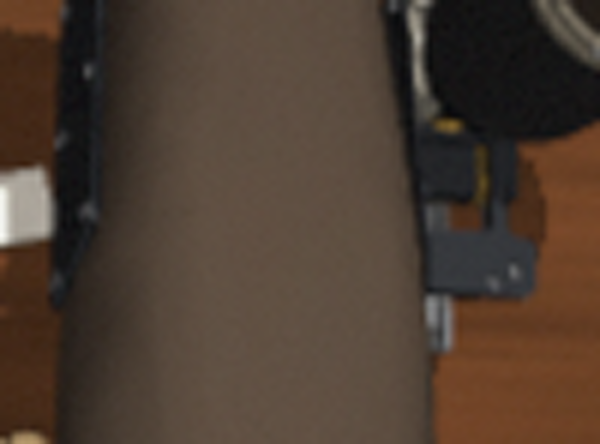

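Request:
step_arm --plan "1.5 0.2 0.3 2 0 0 0.3; 1.5 0 0 2 0 0 0; 1.5 0 0 2 0 0 0; 1.5 0 0 1.5 0 0 0; 1.5 0 0 0 0 0 0; 1.5 0 0 0 0 0 0"

```text
clock: 7.42
tool_pos: [0.6016, -0.3181, 0.0334]
orientation: [179.9, 0.0, -91.8]
force: [-0.3, 0.0, -0.8]
opening: 0.0217
```

```bash
python3 look.py a4 side 430 255 60
python3 - <<'E'
from h import *
goal(.601,-.318,.0135,-91.8)
E
```

```text
370 210 5.0
t 7.47 pos [ 0.6025 -0.3185  0.0344] ori [-180.    -0.   -91.8] open 0.0218 F [ 0.5 -0.5  0.7] j [-12.  30. -11.   0. -49.  10.]
turn [-0. -0.  0.] then shift cm [-0.04  0.15  2.09] yaw deltas deg
```

View pics/a4.png

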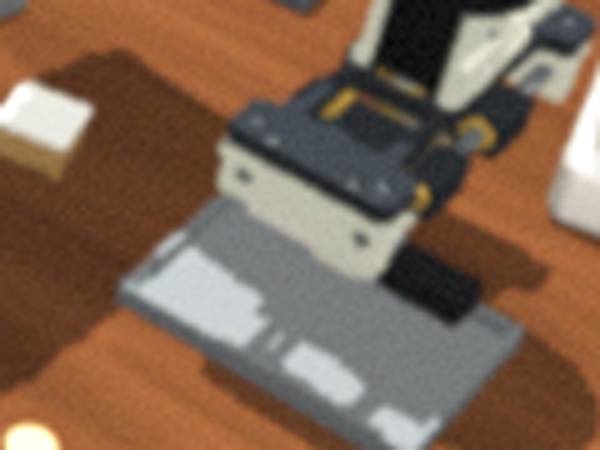

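The held pen (cap at crop (430,280)) hangs over the tray's far half and is aligned with its long side. Lowering it the rest of the way.

Request:
step_arm --plan "1.5 0 0.1 0.8 0 0 0; 1.5 0 0 0.6 0 0 0; 1.5 0 0 0.4 0 0 0; 1.5 0 0 0.2 0 0 0; 1.5 0 0 0 0 0 0; 1.5 0 0 0 0 0 0; 1.5 0 0 0 0 0 0"

```text
clock: 8.05
tool_pos: [0.6012, -0.3192, 0.0136]
orientation: [-180.0, -0.0, -91.9]
force: [-0.1, -0.4, -0.6]
opening: 0.0216
```

Request:
step_arm --plan "1.5 0 0 0.1 0 0 0; 1.5 0 0 0 0 0 0; 3.4 0 0 0 0 0 0; 3.4 0 0 0 0 0 0; 3.4 0 0 0 0 0 0; 3.4 0 0 0 0 0 0; 3.4 0 0 0 0 0 0"

```text
clock: 8.63
tool_pos: [0.6011, -0.319, 0.0125]
orientation: [-180.0, -0.0, -91.9]
force: [0.5, 1.1, -0.5]
opening: 0.0335
```

Request:
step_arm --plan "3.4 0 0 -1 0 0 0; 8.7 0 0 -2.5 0 0 0; 8.7 0 0 -3 0 0 0; 8.7 0 0 -3 0 0 0; 8.7 -2 0 0 0 0 -7; 8.7 0 0 0 0 0 -7; 8.7 0 0 0 0 0 -7; 8.7 0 0 0 0 0 -7; 8.7 0 0 0 0 0 -7; 8.7 0 0 0 0 0 -7; 8.7 0 0 0 0 0 -7; 8.7 0 0 0 0 0 -7"

```text
clock: 9.63
tool_pos: [0.6018, -0.2991, 0.1084]
orientation: [-180.0, -0.0, -35.5]
force: [-0.1, -1.1, 0.0]
opening: 0.0867
```

Request:
step_arm --plan "8.7 0 0 0 0 0 -7; 8.7 0 0 0 0 0 -7; 8.7 0 0 0 0 0 -7; 8.7 0 0 0 0 0 0; 8.7 0 0 0 0 0 0"

```text
clock: 10.05
tool_pos: [0.6018, -0.2991, 0.1081]
orientation: [-180.0, -0.0, -15.1]
force: [-0.4, -0.6, 0.1]
opening: 0.087
```

```bash
python3 look.py a5 side 430 255 60
python3 - <<'E'
from h import *
goal(.4772,.0152,.10,-14.3)
E
```

```text
370 210 5.0
t 10.1 pos [ 0.6018 -0.2991  0.1079] ori [180.   -0.  -15.1] open 0.0868 F [-0.2 -0.1 -0.4] j [-10.  25.  -8.   0. -56.  85.]
turn [ 0.  -0.  -0.8] then shift cm [-19.83 -27.38   0.79] yaw deltas deg
```

View pics/a5.png

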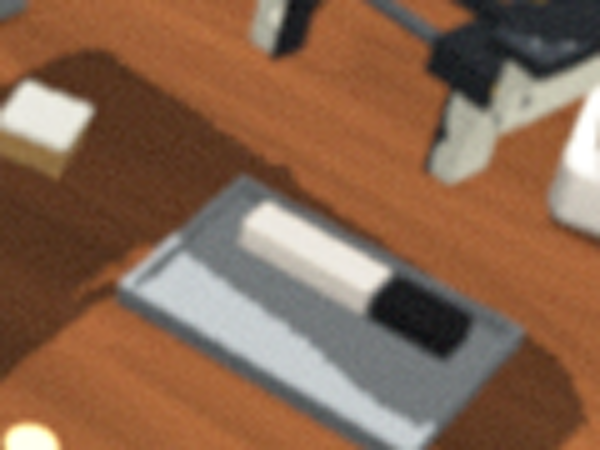

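Highlighter A lies flat inside the tray's far half, from crop (260,220) to (450,330). Now B.

Request:
step_arm --plan "8.7 -2 -2.74 0 0 0 -0.8; 8.7 -2 -2.74 0 0 0 0; 8.7 -2 -2.74 0 0 0 0; 8.7 -2 -2.74 0 0 0 0; 8.7 -2 -2.74 0 0 0 0; 8.7 -2 -2.74 0 0 0 0; 8.7 -2 -2.74 0 0 0 0; 8.7 -2 -2.74 0 0 0 0; 8.7 -2 -2.74 0 0 0 0; 8.7 -1.8 -2.74 0 0 0 0; 8.7 0 0 0 0 0 0; 8.7 0 0 0 0 0 0"

```text
clock: 11.1
tool_pos: [0.4766, 0.0166, 0.1081]
orientation: [-180.0, -0.1, -14.0]
force: [0.2, -0.0, -0.2]
opening: 0.0867
```

```bash
python3 - <<'E'
from h import *
goal(.4772,.0152,.009,-14.3)
E
python3 look.py b1 side 300 215 50
```

```text
t 11.1 pos [0.4766 0.0166 0.1081] ori [-1.8e+02 -1.0e-01 -1.4e+01] open 0.0867 F [ 0.2 -0.  -0.2] j [ 26.   9. -33.   0. -48.  50.]
turn [-0.  -0.1  0.3] then shift cm [0.09 0.12 9.91] yaw deltas deg
250 178 6.0
```

View pics/b1.png

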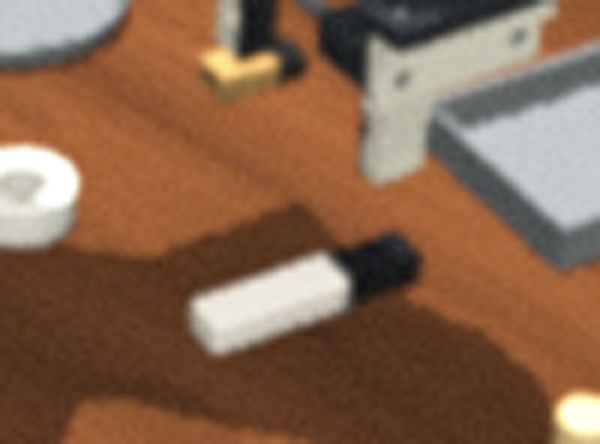

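Request:
step_arm --plan "6 0.1 0.1 2.5 0 0 0.3; 6 0 0 2.5 0 0 0; 6 0 0 2.5 0 0 0; 6 0 0 1.3 0 0 0; 6 0 0 0.7 0 0 0; 6 0 0 0.4 0 0 0; 6 0 0 0 0 0 0; 6 0 0 0 0 0 0; 6 0 0 0 0 0 0"

```text
clock: 11.9
tool_pos: [0.4782, 0.0139, 0.0093]
orientation: [-179.9, -0.1, -14.4]
force: [0.5, 0.2, -0.5]
opening: 0.0599
```

```bash
python3 look.py b2 side 300 215 50
```

```text
250 178 6.0
```

View pics/b2.png

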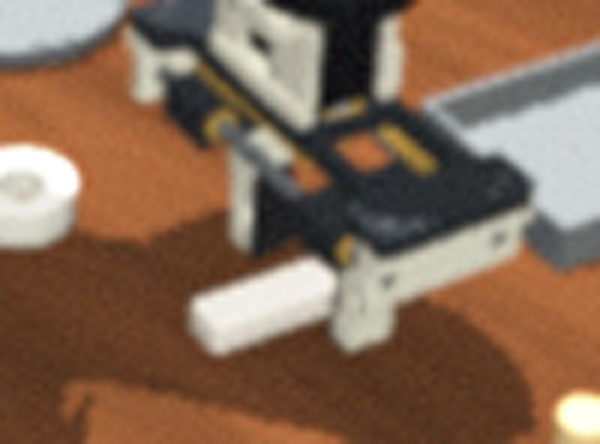

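The fingertips at crop (362,345) and (245,250) have their midpoint at about (303,297), on the centre of B. Closing.

Request:
step_arm --plan "1.5 0 0 0 0 0 0; 1.5 0 0 0 0 0 0; 1.5 0 0 0 0 0 0; 1.5 0 0 0 0 0 0; 1.5 0 0 0 0 0 0; 1.5 0 0 0 0 0 0; 1.5 0 0 0 0 0 0; 1.5 0 0 0 0 0 0; 1.5 0 0 0 0 0 0; 1.5 0 0 0 0 0 0; 1.5 0 0 0 0 0 0"

```text
clock: 12.87
tool_pos: [0.4775, 0.0139, 0.0084]
orientation: [-180.0, -0.0, -14.4]
force: [-0.9, 0.7, 1.1]
opening: 0.0218
```

Request:
step_arm --plan "1.5 0 0 -0.5 0 0 0; 1.5 0 0 -1.5 0 0 0; 1.5 0 0 -2.5 0 0 0; 1.5 0 0 -2.5 0 0 0; 1.5 0 0 -2.5 0 0 0; 1.5 0 0 -0.5 0 0 7; 1.5 0 0 0 0 0 7; 1.5 0 0 0 0 0 7; 1.5 0 0 0 0 0 7; 1.5 0 0 0 0 0 7; 1.5 0 0 0 0 0 7; 1.5 0 0 0 0 0 7"

```text
clock: 13.87
tool_pos: [0.4773, 0.0138, 0.1087]
orientation: [-180.0, 0.0, -63.7]
force: [0.1, 1.0, -0.5]
opening: 0.0214
```

Request:
step_arm --plan "1.5 0 0 0 0 0 7; 1.5 0 0 0 0 0 7; 1.5 0 0 0 0 0 7; 1.5 0 0 0 0 0 7; 1.5 0 0 0 0 0 0; 1.5 0 0 0 0 0 0"

```text
clock: 14.37
tool_pos: [0.4774, 0.0138, 0.1086]
orientation: [-180.0, 0.0, -91.2]
force: [-0.5, 1.1, -0.6]
opening: 0.0216
```

Run:
```python
from h import *
goal(.549,-.3165,.10,-91.8)
```

```text
t 14.37 pos [0.4774 0.0138 0.1086] ori [-180.     0.   -91.2] open 0.0216 F [-0.5  1.1 -0.6] j [ 25.   9. -33.   0. -49. -26.]
turn [-0.   0.   0.6] then shift cm [32.79 -8.19  0.86] yaw deltas deg
```

Request:
step_arm --plan "1.5 3.28 -0.82 0 0 0 0.6; 1.5 3.28 -0.82 0 0 0 0; 1.5 3.28 -0.82 0 0 0 0; 1.5 3.28 -0.82 0 0 0 0; 1.5 3.28 -0.82 0 0 0 0; 1.5 3.28 -0.82 0 0 0 0; 1.5 3.28 -0.82 0 0 0 0; 1.5 3.28 -0.82 0 0 0 0; 1.5 3.28 -0.82 0 0 0 0; 1.5 3.28 -0.82 0 0 0 0; 1.5 0 0 0 0 0 0; 1.5 0 0 0 0 0 0"

```text
clock: 15.37
tool_pos: [0.548, -0.3184, 0.1076]
orientation: [179.9, 0.0, -91.9]
force: [0.2, 0.4, -0.1]
opening: 0.0216
```

Request:
step_arm --plan "1.5 0 0 2 0 0 0; 1.5 0 0 2 0 0 0; 1.5 0 0 2 0 0 0; 1.5 0 0 1 0 0 0; 1.5 0 0 0 0 0 0; 1.5 0 0 0 0 0 0"

```text
clock: 15.87
tool_pos: [0.5484, -0.3162, 0.0385]
orientation: [180.0, -0.0, -91.9]
force: [0.7, 0.4, 0.1]
opening: 0.0219
```

```bash
python3 look.py b3 side 430 255 60
python3 - <<'E'
from h import *
goal(.549,-.3165,.0135,-91.8)
E
```

```text
370 210 5.0
t 15.92 pos [ 0.549  -0.3165  0.0394] ori [-180.    -0.   -91.9] open 0.022 F [0.2 0.  0. ] j [-12.  26. -17.   0. -46.  10.]
turn [-0.  -0.  -0.1] then shift cm [0.   0.   2.59] yaw deltas deg
```

View pics/b3.png

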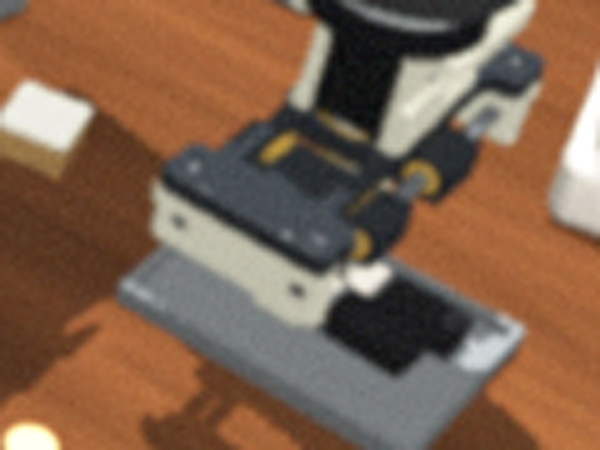

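B's cap (crop (375,330)) hangs over the tray's near half, parallel to A and clear of it. Lowering and releasing.

Request:
step_arm --plan "1.5 0 0 1 0 0 0; 1.5 0 0 0.8 0 0 0; 1.5 0 0 0.5 0 0 0; 1.5 0 0 0.3 0 0 0; 1.5 0 0 0 0 0 0; 1.5 0 0 0.1 0 0 0; 1.5 0 0 0 0 0 0"

```text
clock: 16.5
tool_pos: [0.5484, -0.3167, 0.0123]
orientation: [-180.0, -0.0, -92.0]
force: [-3.5, 2.5, 9.4]
opening: 0.0218
```

Request:
step_arm --plan "3.3 0 0 0 0 0 0; 3.3 0 0 0 0 0 0; 3.3 0 0 0 0 0 0; 3.3 0 0 0 0 0 0; 3.3 0 0 0 0 0 0"

```text
clock: 16.92
tool_pos: [0.5498, -0.317, 0.0119]
orientation: [-179.9, -0.0, -91.9]
force: [4.4, -1.1, 3.1]
opening: 0.0331
```

Request:
step_arm --plan "3.3 0 0 -1 0 0 0; 6 0 0 -2.5 0 0 0; 6 0 0 -3 0 0 0; 6 0 0 -3 0 0 0; 6 0 0 -3 0 0 0; 6 0 0 0 0 0 0; 6 0 0 0 0 0 0"

```text
clock: 17.5
tool_pos: [0.5485, -0.3168, 0.1387]
orientation: [-179.9, -0.0, -92.0]
force: [-1.5, 0.4, -0.8]
opening: 0.0596
```

```bash
python3 look.py b4 side 430 255 60
python3 - <<'E'
from h import *
goal(.362,-.288,.12,-91.8)
E
```

```text
370 210 5.0
t 17.55 pos [ 0.5476 -0.3165  0.1369] ori [180.   0. -92.] open 0.0598 F [-0.1  0.6 -0.3] j [-12.  21. -12.  -0. -58.  10.]
turn [ 0.   0.  -0.2] then shift cm [-2.26 18.64  1.69] yaw deltas deg
```

View pics/b4.png

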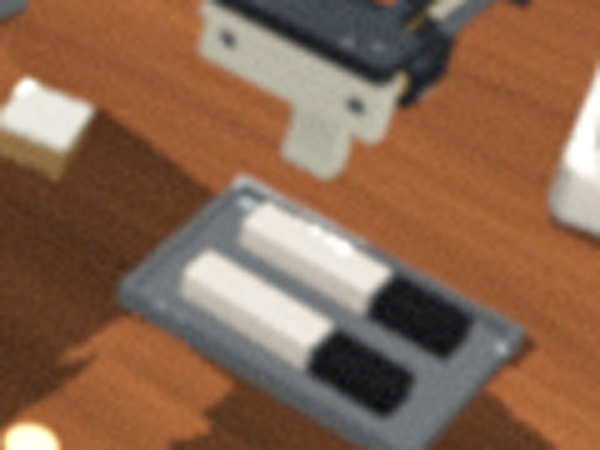

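Both pens lie flat and parallel inside the tray, at crop (355,280) and (300,335). Next is the lower stamp. I'll turn the jaws along the square tray's side, which also keeps them clear of the yellow decoy.

Request:
step_arm --plan "6 0 0 0 0 0 -7; 6 0 0 0 0 0 -7; 6 0 0 0 0 0 -7; 6 0 0 0 0 0 -7; 6 0 0 0 0 0 -7; 6 0 0 0 0 0 -7; 6 0 0 0 0 0 -7; 6 0 0 0 0 0 -7; 6 0 0 0 0 0 -7; 6 0 0 0 0 0 -7; 6 0 0 0 0 0 -6; 6 0 0 0 0 0 0"

```text
clock: 18.55
tool_pos: [0.5469, -0.3163, 0.1346]
orientation: [-180.0, 0.2, -15.7]
force: [1.1, 0.6, 0.1]
opening: 0.0601
```

Run:
```python
from h import *
goal(.362,-.288,.12,-16)
```

```text
t 18.55 pos [ 0.5469 -0.3163  0.1346] ori [-180.     0.2  -15.7] open 0.0601 F [1.1 0.6 0.1] j [-12.  21. -12.  -0. -58.  87.]
turn [-0.   0.2  0.3] then shift cm [-18.55   2.38   1.46] yaw deltas deg
```

Request:
step_arm --plan "6 -3.1 0.4 0.2 0 0 0.3; 6 -3.1 0.4 0.2 0 0 0; 6 -3.1 0.4 0.2 0 0 0; 6 -3.1 0.4 0.2 0 0 0; 6 -3.1 0.4 0.3 0 0 0; 6 -3.05 0.4 0.3 0 0 0; 6 0 0 0 0 0 0; 6 0 0 0 0 0 0; 6 0 0 0 0 0 0"

```text
clock: 19.3
tool_pos: [0.3637, -0.288, 0.1224]
orientation: [180.0, 0.0, -16.4]
force: [0.7, -0.7, 0.1]
opening: 0.0602
```

```bash
python3 - <<'E'
from h import *
goal(.362,-.288,.032,-16)
E
python3 look.py s1 side 374 295 50
```

```text
t 19.3 pos [ 0.3637 -0.288   0.1224] ori [180.    0.  -16.4] open 0.0602 F [ 0.7 -0.7  0.1] j [-14.   6. -33.   0. -50.  88.]
turn [ 0.   0.  -0.4] then shift cm [-0.17  0.04  9.04] yaw deltas deg
324 258 6.0
```

View pics/s1.png

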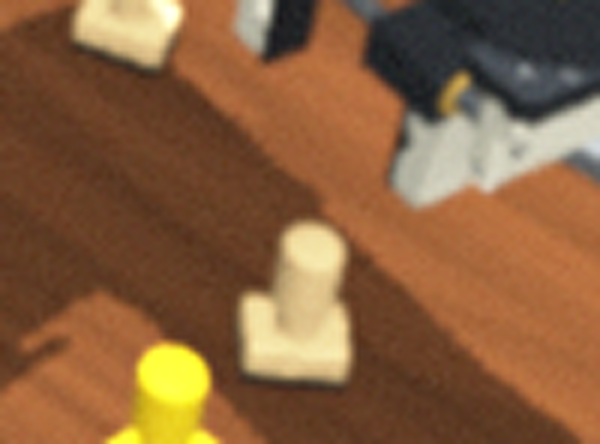

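Run:
```python
from h import *
for z in(.122,.06):print(((proj("side",np.array([.3637,-.288,z]))-[324,258])*6).round())
```

```text
[343. 106.]
[314. 232.]
```

The jaw midpoint is at crop (342,130) and the handle top at (315,242). Projection predicts columns 343 and 314, so they line up laterally. Descending.

Request:
step_arm --plan "6 -0.1 0 2.5 0 0 0; 6 0 0 2.5 0 0 0; 6 0 0 2.2 0 0 0; 6 0 0 1.2 0 0 0; 6 0 0 0.6 0 0 0; 6 0 0 0 0 0 0; 6 0 0 0 0 0 0"

```text
clock: 19.93
tool_pos: [0.3633, -0.2878, 0.0324]
orientation: [180.0, 0.0, -16.3]
force: [0.3, -0.0, 0.5]
opening: 0.0599
```

Request:
step_arm --plan "1.5 0 0 0 0 0 0; 1.5 0 0 0 0 0 0; 1.5 0 0 0 0 0 0; 1.5 0 0 0 0 0 0; 1.5 0 0 0 0 0 0; 1.5 0 0 0 0 0 0; 1.5 0 0 0 0 0 0; 1.5 0 0 0 0 0 0; 1.5 0 0 0 0 0 0; 1.5 0 0 0 0 0 0; 1.5 0 0 0 0 0 0"

```text
clock: 20.85
tool_pos: [0.3627, -0.2877, 0.0325]
orientation: [180.0, -0.0, -16.3]
force: [-0.5, 1.3, 3.8]
opening: 0.021
```

```bash
python3 look.py s2 side 374 295 50
```

```text
324 258 6.0
```

View pics/s2.png

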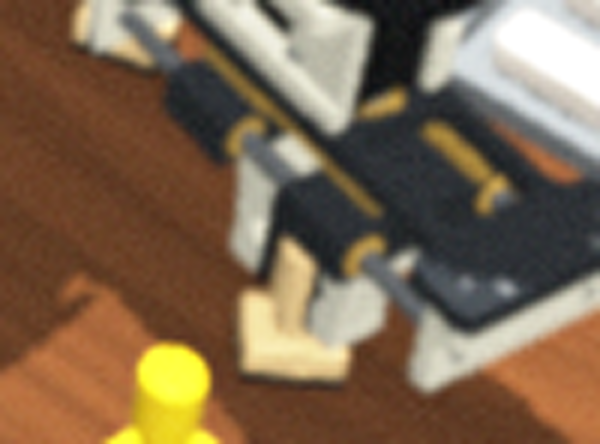

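The handle is gripped (opening 21 mm) and the foot at crop (295,340) stands level. Lifting.

Request:
step_arm --plan "1.5 0 0 -0.5 0 0 0; 1.5 0 0 -1.5 0 0 0; 1.5 0 0 -2.5 0 0 0; 1.5 0 0 -2.5 0 0 0; 1.5 0 0 -2.5 0 0 0; 1.5 0 0 -1.5 0 0 0; 1.5 0 0 0 0 0 0; 1.5 0 0 0 0 0 0"

```text
clock: 21.57
tool_pos: [0.363, -0.2876, 0.1432]
orientation: [-180.0, -0.1, -16.3]
force: [-0.8, -0.3, -0.7]
opening: 0.0212
```

```bash
python3 - <<'E'
from h import *
goal(.670,-.019,.14,-16)
E
python3 look.py s3 side 374 280 60
```

```text
t 21.57 pos [ 0.363  -0.2876  0.1432] ori [-1.80e+02 -1.00e-01 -1.63e+01] open 0.0212 F [-0.8 -0.3 -0.7] j [-14.   5. -32.  -0. -53.  88.]
turn [-0.  -0.1 -0.3] then shift cm [ 22.1  -34.28   0.32] yaw deltas deg
314 235 5.0
```

View pics/s3.png

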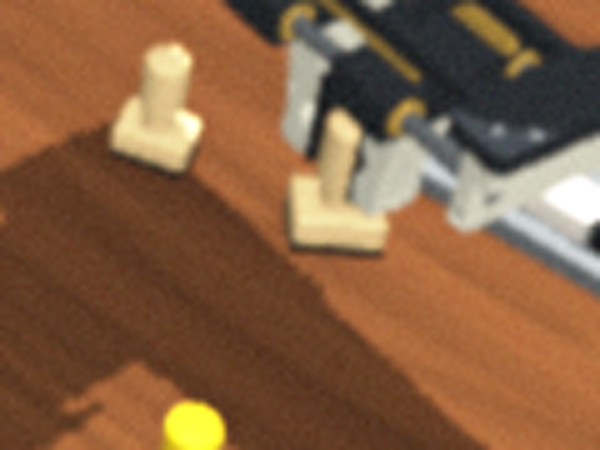

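The stamp hangs upright at crop (335,215). Carrying it to the square tray.

Request:
step_arm --plan "1.5 1.84 -2.86 0 0 0 0; 1.5 1.84 -2.86 0 0 0 0; 1.5 1.84 -2.86 0 0 0 0; 1.5 1.84 -2.86 0 0 0 0; 1.5 1.84 -2.86 0 0 0 0; 1.5 1.84 -2.86 0 0 0 0; 1.5 1.84 -2.86 0 0 0 0; 1.5 1.84 -2.86 0 0 0 0; 1.5 1.84 -2.86 0 0 0 0; 1.5 1.84 -2.86 0 0 0 0; 1.5 1.84 -2.86 0 0 0 0; 1.5 1.84 -2.86 0 0 0 0"

```text
clock: 22.62
tool_pos: [0.671, -0.0189, 0.1403]
orientation: [179.9, 0.2, -16.3]
force: [-0.2, -0.9, -0.3]
opening: 0.0216
```

Request:
step_arm --plan "1.5 0 0 0 0 0 0; 1.5 0 0 0 0 0 0; 1.5 0 0 0 0 0 0; 1.5 0 0 2.5 0 0 0; 1.5 0 0 2 0 0 0; 1.5 0 0 1 0 0 0; 1.5 0 0 0 0 0 0; 1.5 0 0 0 0 0 0"

```text
clock: 23.28
tool_pos: [0.6703, -0.0208, 0.0874]
orientation: [180.0, 0.1, -16.3]
force: [-0.1, -0.3, 0.1]
opening: 0.0215
```

```bash
python3 - <<'E'
from h import *
goal(.670,-.019,.0375,-16)
E
python3 look.py s4 side 348 195 60
```

```text
t 23.28 pos [ 0.6703 -0.0208  0.0874] ori [ 1.80e+02  1.00e-01 -1.63e+01] open 0.0215 F [-0.1 -0.3  0.1] j [ 15.  26. -10.   0. -54.  59.]
turn [ 0.   0.1 -0.3] then shift cm [-0.08 -0.17  4.99] yaw deltas deg
288 150 5.0
```

View pics/s4.png

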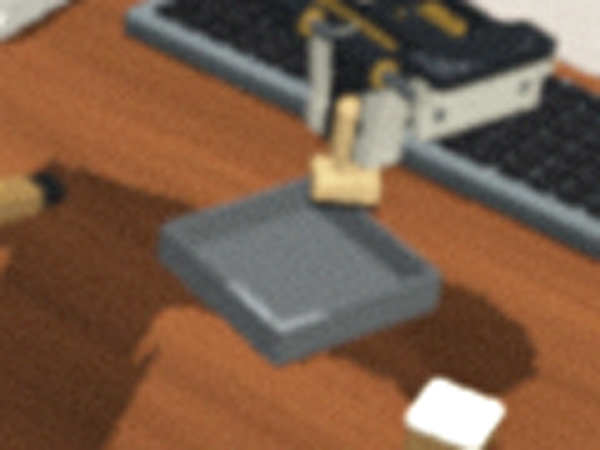

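The stamp's foot is at crop (345,190), over the tray's far half, with room below. Lowering.

Request:
step_arm --plan "1.5 0 -0.2 1.5 0 0 0; 1.5 0 0 1.5 0 0 0; 1.5 0 0 1 0 0 0; 1.5 0 0 0.6 0 0 0; 1.5 0 0 0.3 0 0 0; 1.5 0 0 0 0 0 0; 1.5 0 0 0 0 0 0; 1.5 0 0 0 0 0 0"

```text
clock: 24.0
tool_pos: [0.6719, -0.0181, 0.0393]
orientation: [-180.0, -0.1, -16.3]
force: [0.3, 0.5, -0.3]
opening: 0.0216
```

```bash
python3 look.py s5 side 348 195 50
```

```text
298 158 6.0
```

View pics/s5.png

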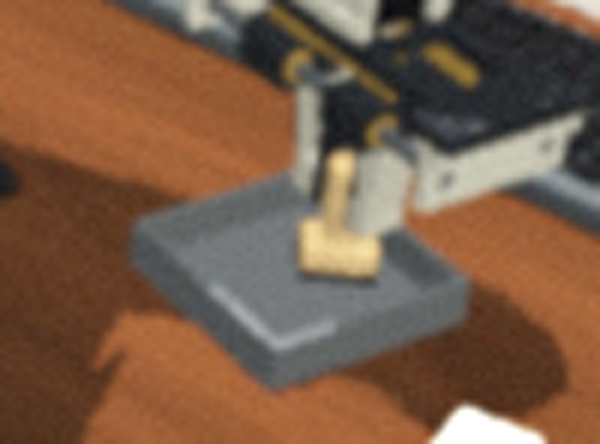

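Request:
step_arm --plan "1.5 -0.1 0 0.1 0 0 0; 1.5 0 0 0.1 0 0 0; 1.5 0 0 0 0 0 0; 1.5 0 0 0 0 0 0"

```text
clock: 24.38
tool_pos: [0.6705, -0.0178, 0.0366]
orientation: [-180.0, -0.0, -16.3]
force: [-0.4, 0.4, 0.8]
opening: 0.0214
```

Request:
step_arm --plan "1.5 0 0 0.05 0 0 0; 1.5 0 0 0 0 0 0; 4 0 0 0 0 0 0; 4 0 0 0 0 0 0; 4 0 0 0 0 0 0; 4 0 0 0 0 0 0; 4 0 0 0 0 0 0; 4 0 0 0 0 0 0"

```text
clock: 25.05
tool_pos: [0.6704, -0.0179, 0.0357]
orientation: [180.0, 0.0, -16.3]
force: [0.2, 0.1, -1.0]
opening: 0.0397
```

Request:
step_arm --plan "4 0 0 -1 0 0 0; 4 0 0 -2.5 0 0 0; 6 0 0 -3 0 0 0; 6 0 0 -3 0 0 0; 6 0 0 0 0 0 0; 6 0 0 0 0 0 0"

```text
clock: 25.55
tool_pos: [0.672, -0.0176, 0.1343]
orientation: [-179.9, -0.3, -16.3]
force: [0.0, 0.4, -0.6]
opening: 0.058
```

```bash
python3 look.py s6 side 348 195 50;  python3 - <<'E'
from h import *
goal(.4507,-.1505,.13,-16)
E
```

```text
298 158 6.0
t 25.6 pos [ 0.6708 -0.0177  0.1324] ori [-1.799e+02 -1.000e-01 -1.630e+01] open 0.059 F [-0.4  0.9 -0.1] j [ 15.  24.  -7.  -0. -59.  59.]
turn [-0.1 -0.1 -0.3] then shift cm [-17.5   18.83   0.24] yaw deltas deg
```

View pics/s6.png

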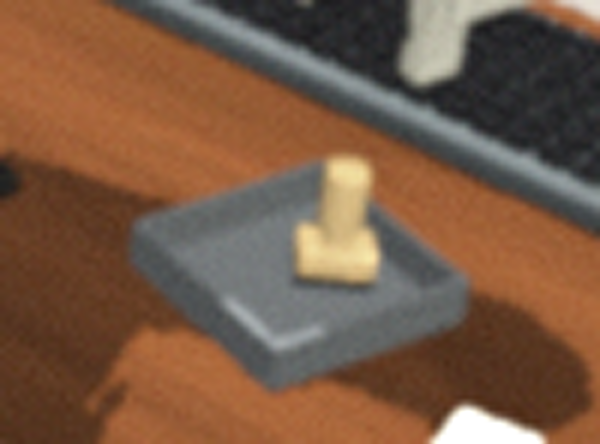

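Stamp 1 of 2 stands upright in the tray at crop (340,240). Going for the second.

Request:
step_arm --plan "6 -2.5 2.69 0 0 0 0; 6 -2.5 2.69 0 0 0 0; 6 -2.5 2.69 0 0 0 0; 6 -2.5 2.69 0 0 0 0; 6 -2.5 2.69 0 0 0 0; 6 -2.5 2.69 0 0 0 0; 6 -2.5 2.69 0 0 0 0; 6 0 0 0 0 0 0; 6 0 0 0 0 0 0; 6 0 0 0 0 0 0"

```text
clock: 26.43
tool_pos: [0.4496, -0.1497, 0.1309]
orientation: [180.0, -0.0, -16.3]
force: [0.4, -0.4, 0.8]
opening: 0.0603
```

```bash
python3 look.py s7 side 346 240 50;  python3 - <<'E'
from h import *
goal(.4507,-.1505,.032,-16)
for z in(.13,.06):print(((proj("side",np.array([.4507,-.1505,z]))-[296,203])*6).round())
E
```

```text
296 203 6.0
t 26.48 pos [ 0.4501 -0.1495  0.1308] ori [180.    0.  -16.3] open 0.0601 F [0.  0.4 0.1] j [  5.   7. -32.   0. -52.  68.]
turn [ 0.   0.  -0.3] then shift cm [0.09 0.08 9.88] yaw deltas deg
[330. 116.]
[308. 254.]
```

View pics/s7.png

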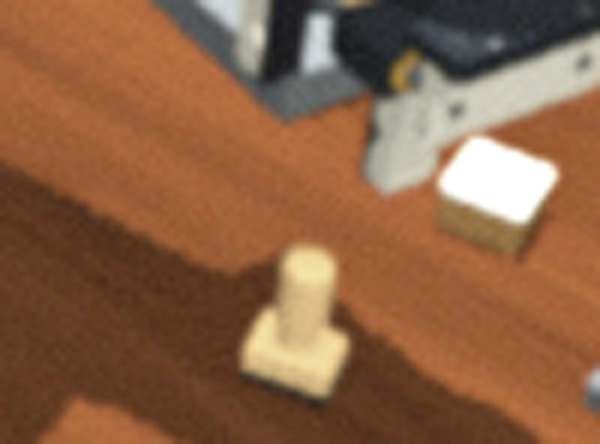

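The handle top is at crop (308,262) and the jaw midpoint near (325,130), so they line up. The clip box at (498,195) is clear. Descending.

Request:
step_arm --plan "6 0.1 0.1 2.5 0 0 0; 6 0 0 2.5 0 0 0; 6 0 0 2.5 0 0 0; 6 0 0 1.5 0 0 0; 6 0 0 0.8 0 0 0; 6 0 0 0 0 0 0; 6 0 0 0 0 0 0"

```text
clock: 27.07
tool_pos: [0.4508, -0.1506, 0.0328]
orientation: [180.0, 0.1, -16.2]
force: [0.6, 0.2, 0.7]
opening: 0.06
```

Request:
step_arm --plan "1.5 0 0 0 0 0 0; 1.5 0 0 0 0 0 0; 1.5 0 0 0 0 0 0; 1.5 0 0 0 0 0 0; 1.5 0 0 0 0 0 0; 1.5 0 0 0 0 0 0; 1.5 0 0 0 0 0 0; 1.5 0 0 0 0 0 0; 1.5 0 0 0 0 0 0; 1.5 0 0 0 0 0 0; 1.5 0 0 0 0 0 0"

```text
clock: 27.98
tool_pos: [0.4505, -0.1508, 0.0331]
orientation: [180.0, -0.0, -16.3]
force: [-1.4, 1.1, 4.2]
opening: 0.0212
```

Request:
step_arm --plan "1.5 0 0 -0.5 0 0 0; 1.5 0 0 -1.5 0 0 0; 1.5 0 0 -2.5 0 0 0; 1.5 0 0 -2.5 0 0 0; 1.5 0 0 -2.5 0 0 0; 1.5 0 0 -1.5 0 0 0; 1.5 0 0 0 0 0 0; 1.5 0 0 0 0 0 0"

```text
clock: 28.65
tool_pos: [0.4506, -0.1507, 0.1436]
orientation: [-179.9, -0.1, -16.3]
force: [-0.4, -0.3, -0.8]
opening: 0.0213
```

```bash
python3 look.py s8 side 346 240 60;  python3 - <<'E'
from h import *
goal(.622,-.005,.142,-16)
E
```

```text
286 195 5.0
t 28.7 pos [ 0.4498 -0.1507  0.1426] ori [-180.     0.   -16.3] open 0.0213 F [-0.1  0.5 -1.6] j [  5.   6. -31.  -0. -53.  68.]
turn [-0.   0.  -0.3] then shift cm [ 12.53 -18.75   0.06] yaw deltas deg
```

View pics/s8.png

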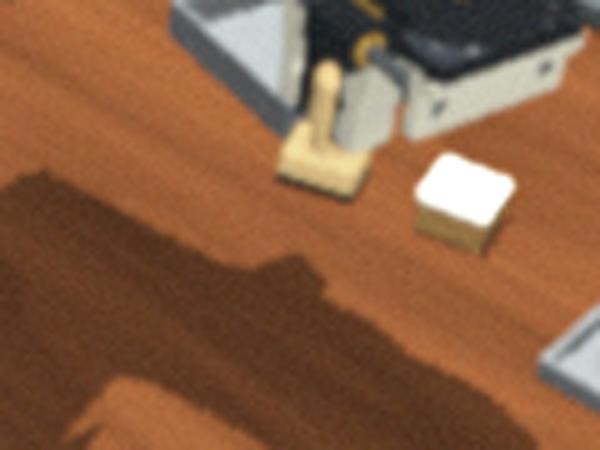

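The second stamp is held upright at crop (325,150), and the clip box is untouched. On to the tray.

Request:
step_arm --plan "1.5 1.79 -2.68 0 0 0 0; 1.5 1.79 -2.68 0 0 0 0; 1.5 1.79 -2.68 0 0 0 0; 1.5 1.79 -2.68 0 0 0 0; 1.5 1.79 -2.68 0 0 0 0; 1.5 1.79 -2.68 0 0 0 0; 1.5 1.79 -2.68 0 0 0 0; 1.5 0 0 0 0 0 0; 1.5 0 0 0 0 0 0; 1.5 0 0 0 0 0 0; 1.5 0 0 2.5 0 0 0; 1.5 0 0 2 0 0 0"

```text
clock: 29.7
tool_pos: [0.6226, -0.0065, 0.0975]
orientation: [-180.0, -0.0, -16.3]
force: [-1.2, -0.4, -0.8]
opening: 0.0214
```

Request:
step_arm --plan "1.5 0 0 1.5 0 0 0; 1.5 0 0 0 0 0 0; 1.5 0 0 0 0 0 0; 1.5 0 0 0 0 0 0"

```text
clock: 30.03
tool_pos: [0.6234, -0.0063, 0.0839]
orientation: [-180.0, -0.1, -16.3]
force: [-0.1, 0.3, -0.1]
opening: 0.0212
```

```bash
python3 look.py s9 side 348 195 50;  python3 - <<'E'
from h import *
goal(.622,-.005,.0375,-16)
E
```

```text
298 158 6.0
t 30.08 pos [ 0.6237 -0.0061  0.0843] ori [-1.80e+02 -1.00e-01 -1.63e+01] open 0.0212 F [-0.2  0.4  0.5] j [ 17.  23. -16.   0. -51.  56.]
turn [-0.  -0.1 -0.3] then shift cm [-0.2  -0.06  4.68] yaw deltas deg
```

View pics/s9.png

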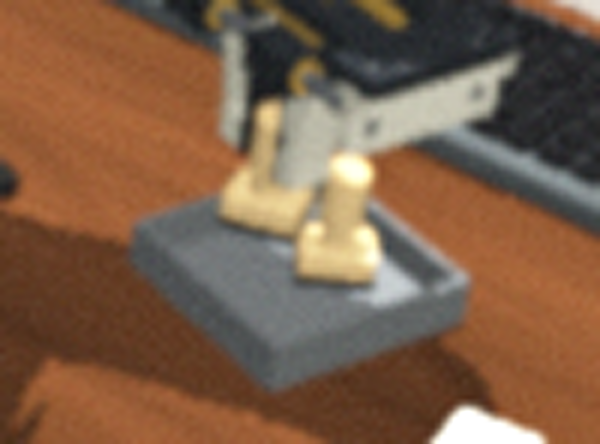

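Request:
step_arm --plan "1.5 -0.1 -0.05 1.5 0 0 0; 1.5 0 0 1.2 0 0 0; 1.5 0 0 0.9 0 0 0; 1.5 0 0 0.6 0 0 0; 1.5 0 0 0.3 0 0 0; 1.5 0 0 0 0 0 0; 1.5 0 0 0.1 0 0 0; 1.5 0 0 0 0 0 0; 1.5 0 0 0 0 0 0"

```text
clock: 30.83
tool_pos: [0.6226, -0.005, 0.0372]
orientation: [-180.0, -0.0, -16.3]
force: [-0.0, -0.0, 0.0]
opening: 0.0212
```

```bash
python3 look.py s10 side 348 195 50;  python3 - <<'E'
from h import *
goal(.622,-.005,.037,-16)
E
```

```text
298 158 6.0
t 30.88 pos [ 0.6227 -0.005   0.0372] ori [-180.    -0.   -16.3] open 0.0211 F [ 0.5 -0.2  1.5] j [ 17.  26. -19.   0. -45.  56.]
turn [-0.  -0.  -0.3] then shift cm [-0.06  0.01  0.02] yaw deltas deg
```

View pics/s10.png

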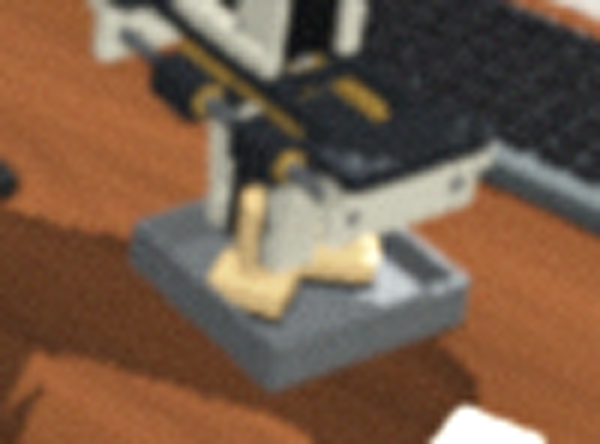

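Request:
step_arm --plan "1.5 0 0 0.05 0 0 0; 1.5 0 0 0 0 0 0; 4 0 0 0 0 0 0; 4 0 0 0 0 0 0; 4 0 0 0 0 0 0; 4 0 0 0 0 0 0; 4 0 0 0 0 0 0; 4 0 0 0 0 0 0"

```text
clock: 31.55
tool_pos: [0.6223, -0.0051, 0.0362]
orientation: [180.0, 0.0, -16.3]
force: [0.8, -0.0, 0.2]
opening: 0.0397
```

Request:
step_arm --plan "4 0 0 -1 0 0 0; 4 0 0 -2.5 0 0 0; 8 0 0 -3 0 0 0; 8 0 0 -3 0 0 0; 8 0 0 0 0 0 0; 8 0 0 0 0 0 0"

```text
clock: 32.05
tool_pos: [0.6238, -0.0048, 0.1345]
orientation: [-179.9, -0.3, -16.3]
force: [-0.1, -0.3, -0.9]
opening: 0.061
```

```bash
python3 look.py s11 side 348 195 50;  python3 - <<'E'
from h import *
goal(.433,.1505,.11,-16)
E
```

```text
298 158 6.0
t 32.1 pos [ 0.6226 -0.005   0.1327] ori [-1.799e+02 -1.000e-01 -1.630e+01] open 0.0652 F [-0.  -0.4 -0.2] j [ 17.  20. -13.  -0. -57.  56.]
turn [-0.1 -0.1 -0.3] then shift cm [-22.51  -9.72   2.27] yaw deltas deg
```

View pics/s11.png

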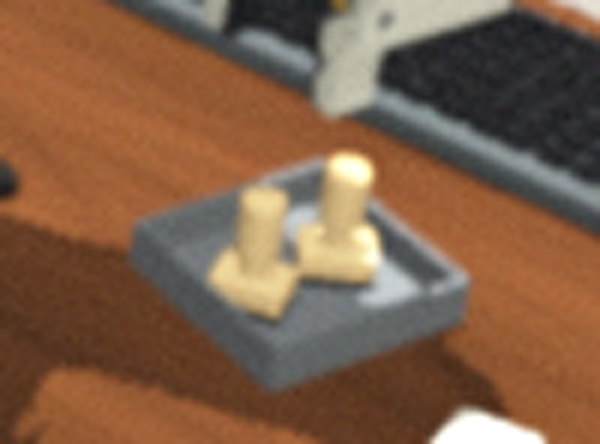

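Both stamps stand upright inside the square tray, at crop (262,255) and (345,220). Tape next.

Request:
step_arm --plan "8 -3.2 -1.39 0 0 0 0; 8 -3.2 -1.39 0 0 0 0; 8 -3.2 -1.39 0 0 0 0; 8 -3.2 -1.39 0.2 0 0 0; 8 -3.2 -1.39 0.5 0 0 0; 8 -3.2 -1.39 0.8 0 0 0; 8 -3.3 -1.38 0.8 0 0 0; 8 0 0 0 0 0 0; 8 0 0 0 0 0 0; 8 0 0 0 0 0 0"

```text
clock: 32.93
tool_pos: [0.4334, 0.1514, 0.1081]
orientation: [180.0, 0.0, -16.2]
force: [0.5, -0.4, -0.1]
opening: 0.0798
```

```bash
python3 look.py t1 side 253 200 50;  python3 - <<'E'
from h import *
goal(.433,.1505,.010,-16)
for z in(.11,.02):print(((proj("side",np.array([.433,.1505,z]))-[203,163])*6).round())
E
```

```text
203 163 6.0
t 32.98 pos [0.4339 0.1511 0.1082] ori [180.    0.  -16.3] open 0.0797 F [ 0.3  0.8 -0.6] j [ 44.   7. -35.   0. -48.  30.]
turn [ 0.   0.  -0.3] then shift cm [-0.07  0.08  9.82] yaw deltas deg
[300. 102.]
[300. 264.]
```

View pics/t1.png

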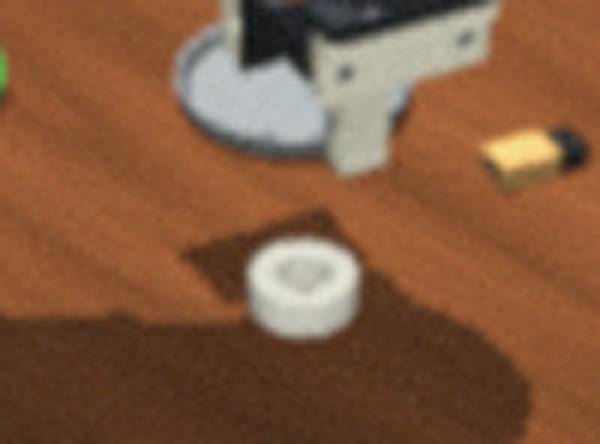

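The jaw midpoint is about (300,118) and the tape top (304,270), so they line up. Descending.

Request:
step_arm --plan "8 0 0.1 2.5 0 0 0; 8 0 0 2.5 0 0 0; 8 0 0 2.3 0 0 0; 8 0 0 1.4 0 0 0; 8 0 0 0.8 0 0 0; 8 0 0 0.3 0 0 0; 8 0 0 0 0 0 0; 8 0 0 0 0 0 0"

```text
clock: 33.65
tool_pos: [0.434, 0.1503, 0.0109]
orientation: [-180.0, -0.0, -16.3]
force: [0.6, 0.3, -0.2]
opening: 0.0799
```

Request:
step_arm --plan "4 0 0 0 0 0 0; 4 0 0 0 0 0 0; 4 0 0 0 0 0 0; 4 0 0 0 0 0 0; 4 0 0 0 0 0 0; 4 0 0 0 0 0 0; 4 0 0 0 0 0 0; 4 0 0 0 0 0 0; 4 0 0 0 0 0 0; 4 0 0 0 0 0 0"

```text
clock: 34.48
tool_pos: [0.4334, 0.1505, 0.0106]
orientation: [-180.0, -0.0, -16.3]
force: [-0.8, 0.1, 5.1]
opening: 0.0489
```

```bash
python3 look.py t2 side 253 200 50
```

```text
203 163 6.0
```

View pics/t2.png

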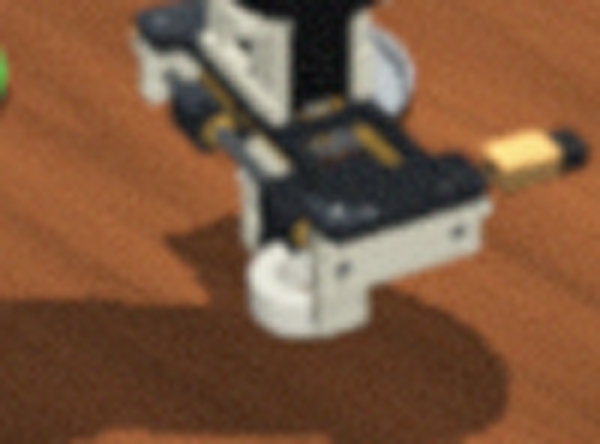

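Both fingers hold the tape across its diameter (opening 49 mm). Lifting and carrying it to the dish.

Request:
step_arm --plan "4 0 0 -0.5 0 0 0; 4 0 0 -1.5 0 0 0; 4 0 0 -2.5 0 0 0; 4 0 0 -2.5 0 0 0; 4 0 0 -1.5 0 0 0; 4 0 0 0 0 0 0; 4 0 0 0 0 0 0"

```text
clock: 35.12
tool_pos: [0.4336, 0.1507, 0.0962]
orientation: [-179.9, -0.1, -16.3]
force: [-0.3, -0.2, -1.2]
opening: 0.0491
```

Run:
```python
from h import *
goal(.554,.280,.09,-16)
```

```text
t 35.12 pos [0.4336 0.1507 0.0962] ori [-1.799e+02 -1.000e-01 -1.630e+01] open 0.0491 F [-0.3 -0.2 -1.2] j [ 44.   8. -36.  -0. -46.  30.]
turn [-0.1 -0.1 -0.3] then shift cm [  8.   -15.75   0.62] yaw deltas deg
```

Request:
step_arm --plan "4 1.34 -2.62 0 0 0 0; 4 1.34 -2.62 0 0 0 0; 4 1.34 -2.62 0 0 0 0; 4 1.34 -2.62 0 0 0 0; 4 1.34 -2.62 0 0 0 0; 4 1.34 -2.62 0 0 0 0; 4 0 0 0 0 0 0; 4 0 0 0 0 0 0; 4 0 0 2 0 0 0; 4 0 0 2 0 0 0; 4 0 0 0 0 0 0; 4 0 0 0 0 0 0"

```text
clock: 36.12
tool_pos: [0.5532, 0.2772, 0.0541]
orientation: [179.8, 0.1, -16.3]
force: [-0.3, 0.4, 0.4]
opening: 0.049
```

```bash
python3 look.py t3 side 253 180 50
python3 - <<'E'
from h import *
goal(.554,.280,.0148,-16)
E
```

```text
203 143 6.0
t 36.17 pos [0.5542 0.278  0.0554] ori [179.9   0.  -16.3] open 0.0487 F [0.4 0.7 0.8] j [ 45.  24. -18.   0. -48.  29.]
turn [ 0.1  0.  -0.3] then shift cm [-0.07 -0.19  4.06] yaw deltas deg
```

View pics/t3.png

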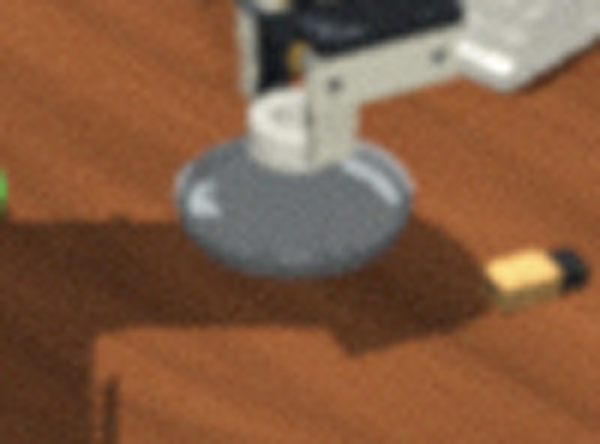

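The tape is centred over the dish, at crop (290,130) above the dish centre (295,200). Lowering.

Request:
step_arm --plan "4 0 -0.1 1.3 0 0 0; 4 0 0 1.1 0 0 0; 4 0 0 0.8 0 0 0; 4 0 0 0.5 0 0 0; 4 0 0 0.2 0 0 0; 4 0 0 0 0 0 0; 4 0 0 0 0 0 0; 4 0 0 0 0 0 0"

```text
clock: 36.83
tool_pos: [0.5552, 0.2799, 0.0169]
orientation: [-180.0, -0.0, -16.3]
force: [-0.9, -0.0, 0.1]
opening: 0.0487
```

Request:
step_arm --plan "4 0 0 0.1 0 0 0; 4 0 0 0.1 0 0 0; 4 0 0 0 0 0 0; 4 0 0 0 0 0 0"

```text
clock: 37.17
tool_pos: [0.5551, 0.2798, 0.0148]
orientation: [-180.0, -0.0, -16.3]
force: [-0.4, 0.0, 1.5]
opening: 0.0487
```

Request:
step_arm --plan "4 0 0 0.05 0 0 0; 4 0 0 0 0 0 0; 6.2 0 0 0 0 0 0; 6.2 0 0 0 0 0 0; 6.2 0 0 0 0 0 0; 6.2 0 0 0 0 0 0; 6.2 0 0 0 0 0 0; 6.2 0 0 0 0 0 0"

```text
clock: 37.83
tool_pos: [0.5548, 0.2795, 0.0137]
orientation: [180.0, 0.0, -16.3]
force: [-0.6, -0.3, 0.1]
opening: 0.0618
```

Request:
step_arm --plan "6.2 0 0 -1 0 0 0; 6.2 0 0 -2.5 0 0 0; 6.2 0 0 -3 0 0 0; 6.2 0 0 -3 0 0 0; 6.2 0 0 -3 0 0 0; 6.2 0 -3 -2 0 0 0; 6.2 -1 -3.5 0 0 0 0; 6.2 -1 -3.5 0 0 0 0; 6.2 -1 -3.5 0 0 0 0; 6.2 -1 -3.5 0 0 0 0; 6.2 -1 -3.5 0 0 0 0; 6.2 -1 -3.5 0 0 0 0"

```text
clock: 38.83
tool_pos: [0.5643, 0.5284, 0.1599]
orientation: [-180.0, -0.0, -16.3]
force: [0.8, 0.5, -0.4]
opening: 0.0619
```

Request:
step_arm --plan "6.2 -1 -3.5 0 0 0 0; 6.2 -1 -3.5 0 0 0 0; 6.2 -1 -3.5 0 0 0 0; 6.2 -1 -3.5 0 0 0 0; 6.2 0 0 0 0 0 0; 6.2 0 0 0 0 0 0; 6.2 0 0 0 0 0 0"

```text
clock: 39.42
tool_pos: [0.5651, 0.6723, 0.1586]
orientation: [179.9, 0.0, -16.3]
force: [-0.3, 0.4, 0.0]
opening: 0.0619
```

```bash
python3 look.py e1 top 315 180 125; python3 look.py e2 side 325 240 155
```

```text
190 87 2.4
170 124 1.935483870967742
```

View pics/e1.png

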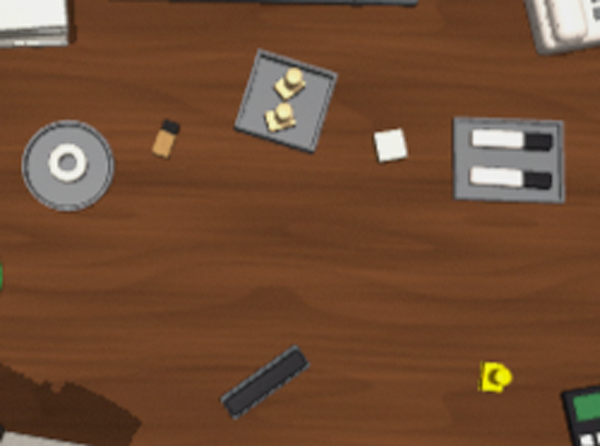

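View pics/e2.png

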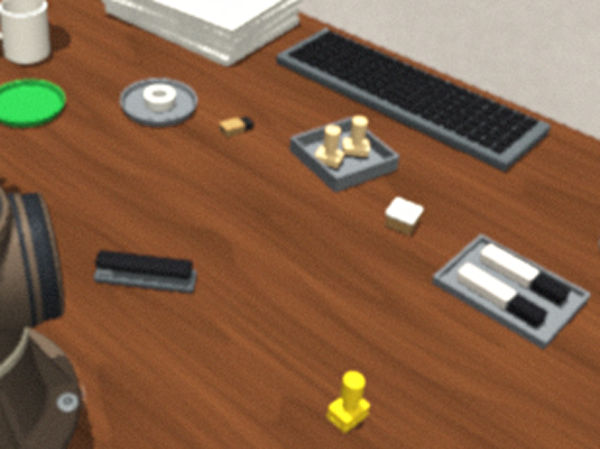

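Everything looks in place: tape in the dish at (68,163), stamps upright at (290,80) and (282,117), pens parallel in the oblong tray. A quick numeric check, then I'll hand in.

```bash
python3 - <<'E'
from h import *
im=cv2.imread("pics/e1_full.png");hsv=cv2.cvtColor(im,cv2.COLOR_BGR2HSV);H,S,V=[hsv[...,i].astype(int) for i in range(3)]
for k,m in {"white":(S<45)&(V>165),"wood":(H>12)&(H<32)&(S>40)&(S<160)&(V>150)}.items():
    for ce,st,l in comps(m):
        if 195<ce[0]<435 and 105<ce[1]<235: print(k,ce.round(1),st,onz("top",ce,.024).round(3))
E
python3 -c "
import cv2
im=cv2.imread('pics/e2_full.png');cv2.imwrite('pics/e3.png',cv2.resize(im[150:320,220:480],None,fx=3,fy=3,interpolation=cv2.INTER_CUBIC))"
```

```text
white [352.3 147. ] [346 141  13  13 136] [ 0.589 -0.153  0.024]
white [397.  144.2] [387 141  21   8 148] [ 0.601 -0.298  0.024]
white [217.5 154.1] [210 147  16  16 153] [0.555 0.281 0.024]
white [396.4 160.1] [386 156  22   9 157] [ 0.549 -0.295  0.024]
wood [310.5 121. ] [304 115  13  13  88] [ 0.672 -0.017  0.024]
wood [306.4 135.1] [300 130  13  12  91] [ 0.624 -0.004  0.024]
wood [257.6 146.2] [254 141   9  11  66] [0.584 0.153 0.024]
```

View pics/e3.png

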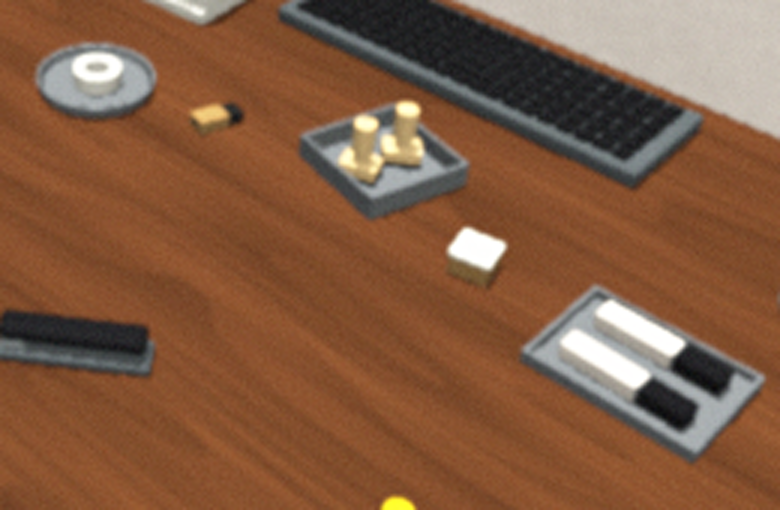

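Clip box (352.3,147.0) and eraser (257.6,146.2) haven't moved, and all five pieces sit inside their trays. Handing in.

```bash
python3 -c "
from plant import workorder; print(workorder.close_job())"
```

```text
the job is handed in; nothing more can be done
None
```

All five pieces are in their trays and the job is handed in, about 39.5 s into the 120 s allowed. No verdict is reported on hand-in.

**Placing:** both highlighters lie flat and parallel in the oblong tray, both stamps stand upright in the square tray, and the tape lies flat in the round dish. Each was set down and released within about 1 mm of the tray floor. The hardest touch I saw was about 10 N, when the second highlighter met the floor.

**Last checks:**
- In both views every piece is within the walls and looks level. By the top view the tape is about 3 mm from the dish centre.
- The stamps are at about ±25 mm and the highlighters at about ±26 mm from their trays' centres.
- The clip box and eraser moved less than 0.2 pixel (under 1 mm), and the gripper is clear of everything.

**What disagreed:** heights measured from the two cameras mostly came out 2–9 mm below those in your text. One corner of the square tray was 17 mm low. I took this as camera calibration and pixel-reading error, used the text's heights, and the grips and set-downs fitted them. I judged final height and tilt by eye, since I did not measure them again after release.

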